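# Close the screw tins with their own lids

### The arm

A 7-joint arm with a two-finger parallel gripper is mounted at the origin on the work surface. World frame = base frame: x ahead of the robot, y to its left, z up, the work surface at z = 0. Lengths are in m, angles in degrees, forces in N, time in s.
With the tool pointing down it reaches from about 0.425 to 0.875 m from the base axis. Payload 4.7 kg.
Tool frame: the origin (TCP) lies midway between the tips of the shut fingers; the grasp point (between the pads) lies 19 mm behind it (env.grip_depth is the distance from the TCP to the grasp point, in m); z points along the fingers, y is the line along which they close (so a half turn about z gives the same grasp; the last joint's range is limited). The gripper opens to 87 mm and grips with 3 to 60 N. Pads are 19 mm wide; open, the fingers measure 117 mm over their backs; the gripper's body (75 mm by 190 mm) begins 51 mm behind the grasp point.
Start: joints at [71.052, 18.392, -4.016, 83.108, 1.295, 78.541, -3.26], TCP at [0.22, -0.612, 0.223] pointing down, gripper open.
Joint ranges: [-163.93, 163.93], [-17.29, 119.83], [-79.2, 71.16], [3.27, 140.29], [-89.18, 269.18], [5.43, 117.66], [-154.24, 154.24]. Speed limits (degrees/s): [147.25, 147.25, 180, 180, 180, 180, 180].

### API

Orientations are given as [roll, pitch, yaw] about the fixed x, y, z axes, in that order (R = Rz(yaw) Ry(pitch) Rx(roll)).
In Python, from cell import get_obs, optics, env, nets gives the robot as it stands.
- The arm moves only by the shell command python3 -m creep 'ROWS' [FORCE]. ROWS is JSON, a list of rows, each an object of numbers: "wx", "wy", "wz": the turn, a rotation vector about the tool's x, y, z in degrees; "tx", "ty", "tz": the shift along the tool's x, y, z in mm; "gripper": the opening, from -1 (shut) to 1 (fully open). A call has 1 to 5 rows; each row is the pose to reach, as a shift and turn from the pose commanded when the call began, along the tool's axes at that moment; what a row does not reach only later rows make up. A row lasts 1/12 s, in which the tool goes at most 41.7 mm and 7.16 degrees, less where a joint would pass 70% of its speed; a pose out of reach is approached as far as the arm can. A call with a gripper value outside its range is refused whole. The fingers move at their own pace and stop on an object; FORCE is the grip in N (left out, the last holds). Time passes only in rows, so rows that repeat a pose let the fingers close. It gives the time, the measured TCP pose, the force, the opening and the grip force at its end, in the units of the state.
- get_obs(): the state, without advancing time (a new reading comes with each control period).
- optics.read_camera(name): name is "scene" or "top"; returns (picture, depth): 420x560x3 uint8, red, green, blue; 420x560 float32, m along the optical axis (not along the pixel's ray), 0 where there is no reading.
- optics.camera_info(name): a dict with "fovy" (degrees; the focal length in pixels is half the picture's height over the tangent of half this angle, whatever the lens; pixels are square), "cx", "cy" (the principal point, pixels), "R" (3x3) and "t" (3): a world point X has camera coordinates R X + t. Camera axes: x right, y down, z forward; pixel columns grow to the right and rows downward; lengths in m; the calibration is good to about 2 mm. A picture is of the moment at which its call begins. camera_info takes no time and is no camera call.
- env.sign_off(): hands the job in; it is judged then, once.
Trained networks look in the newest picture that a camera, given by its name, has taken for a name from the list of things; names that differ only in an ending like _2 or _b are one class to them, and where a whole thing is asked for, a point or a joint stands for the part that bears it (a point fixed in the world has none). Each returns a list of dicts, best first, with "confidence" (0 to 1); they miss things now and then, are a little off and sometimes report something else, mostly with a low value. They report only what shows in the picture. A call takes as long as a camera call. They do not tell look-alikes from the thing itself.
- nets.look_for(query, camera): "point" ([x, y, z] in m, in world coordinates, good to about 4 mm: the middle of the surface that is visible of it).
- nets.place_of(query, camera): "point" ([x, y, z] in m, in world coordinates, good to about 4 mm: a listed point, or the origin of a listed thing).
The state is a dict: "time_s": time; "qpos": joint angles; "joint_velocities": joint speeds; "effort": joint torques, N m; "tool_pos": TCP position; "tool_rot": TCP orientation; "force": force on the tool from outside, world axes, zero at the start; "wrist_torque": the same for the moment, N m; "grip_width": finger opening in m; "grasp_force": force on a finger pad.
Only numpy, scipy, OpenCV 4.12 (cv2) and the standard library are available. Lean on these libraries where they do the work, as an engineer would, in place of code of your own. Each camera call takes 0.05 s, during which the arm holds its last target. There are 200 camera calls.

### The job

Two lids stand on edge in the wooden rack, and four open screw tins stand about the bench. Put each lid on the one tin it fits in shape and size, plug inside and knob up, lying flat on the rim all round, and let go of it. Leave the other two tins open, and leave all the tins and the other things on the bench standing where they are.

Things in the scene. Friction and masses are not known exactly. Their poses are not given: they have to be found in the camera images.
- round_lid: Round steel lid, 0.08 to 0.17 kg. Origin under its plug's centre, z out through the knob. Along z: 68 mm diameter plug (0 to 8 mm, lower edge tapered in 2 to 3 mm), 80 mm diameter flange (8 to 13 mm), round wooden knob 20 mm in diameter (13 to 39 mm). Starts on edge in a rack slot (either), z level along the rack's x, origin 52 mm above the bench, upper edge at 92 mm.
- square_lid: Square steel lid, 0.08 to 0.17 kg. Origin under its plug's centre, z out through the knob. Along z: 52 x 52 mm plug (0 to 8 mm, lower edge tapered in 2 to 3 mm), 66 x 66 mm flange (8 to 13 mm), round wooden knob 20 mm in diameter (13 to 39 mm). Starts on edge in a rack slot (either), z level along the rack's x, origin 45 mm above the bench, upper edge at 78 mm.
- round_lid_seat (a point): centre of the underside of the round lid's flange, 8 mm along z from the lid's origin. Seated, the flange rests on the tin's rim all round with the plug in the mouth (2 mm of play each side), so this point is at the mouth's centre. 
- square_lid_seat (a point): centre of the underside of the square lid's flange, 8 mm along z from the lid's origin. Seated, the flange rests on the tin's rim all round with the plug in the mouth (2 mm of play each side), so this point is at the mouth's centre. This lid's x and y axes are square to its sides (x points down at the start); it goes on in any of the four quarter turns.
- large_round_tin: open steel tin, round, 78 mm outside diameter, 70 mm high, walls 3 mm (mouth 72 mm across inside), about 0.4 kg, loose, at any yaw, part filled with screws up to about 45 mm; the round lid fits this one. Origin at the centre of its underside, z up; a square tin's x and y axes are square to its sides.
- small_round_tin: open steel tin, round, 60 mm outside diameter, 70 mm high, walls 3 mm (mouth 54 mm across inside), about 0.4 kg, loose, at any yaw, part filled with screws up to about 45 mm; no lid here fits it: leave it open. Origin at the centre of its underside, z up; a square tin's x and y axes are square to its sides.
- large_square_tin: open steel tin, square, 62 x 62 mm outside, 70 mm high, walls 3 mm (mouth 56 mm across inside), about 0.4 kg, loose, at any yaw, part filled with screws up to about 45 mm; the square lid fits this one. Origin at the centre of its underside, z up; a square tin's x and y axes are square to its sides.
- small_square_tin: open steel tin, square, 46 x 46 mm outside, 70 mm high, walls 3 mm (mouth 40 mm across inside), about 0.4 kg, loose, at any yaw, part filled with screws up to about 45 mm; no lid here fits it: leave it open. Origin at the centre of its underside, z up; a square tin's x and y axes are square to its sides.
- large_round_tin_rim (a point): centre of the mouth of the large round tin, at rim height (70 mm above its underside)
- large_square_tin_rim (a point): centre of the mouth of the large square tin, at rim height (70 mm above its underside)
- rack: fixed wooden lid rack, 170 mm (its x) by 100 mm (its y), 30 mm high, on the bench; two slots along its y, at x = -45 and +45 mm, 17 mm wide and 76 mm long, their floor 12 mm above the bench; each holds one lid standing on edge. Origin at the centre of its underside. Its x axis, and so the lids' knobs, point away from the robot within 0.3 rad.
- spray_can: tall grey spray can, 52 mm in diameter, 185 mm high, loose among the tins; origin under its centre. Leave it alone.
- glue_bottle: white glue bottle, 44 mm (x) by 60 mm (y), 130 mm high to the shoulder and 180 mm with its nozzle, loose; origin under its centre. Leave it alone.
- tape_measure: black tape measure standing on the bench, 76 mm (x) by 34 mm (y), 62 mm high, loose; origin under its centre. Leave it alone.
- offcut: small wood offcut, 50 x 30 mm, 25 mm high, loose; origin under its centre. Leave it alone.
- sanding_block: cork sanding block, 70 x 40 mm, 30 mm high, loose; origin under its centre. Leave it alone.
- screwdriver: screwdriver lying flat beyond the rack, about 200 mm long along its x, under 35 mm high, loose. Leave it alone.
- spanner: steel spanner lying flat, about 180 mm long along its x, under 15 mm high, loose. Leave it alone.
Not all that is in view belongs to the job. Leave any red look-alike of the large_square_tin alone. What is shaped like the square_lid but blue is not meant.

How it is judged:
By the outcome, as a careful person would: the job done as asked, in the order asked, and still so for the second after the job is handed in, with the robot touching nothing.
It also fails if it takes over 72 s, if anything falls off the work surface, if the arm or the gripper's body presses on something with over 40 N, if the wrist force passes 120 N, or if a joint passes its speed limit or range.

## Working session

There is one attempt and no reset: what is moved stays moved. The work goes in short steps, Python scripts to look and compute and a shell command to move; the robot and the scene stay as the last step left them, time stands still between calls to the robot, and variables do not carry over. Pictures are saved under pics/ and viewed, at most 13 in all, crops included, and the job is handed in when it is done.

```bash
ls; mkdir -p pics
python3 - <<'E'
from cell import get_obs, optics, env, nets
import cv2,numpy as np
for c in("scene","top"):
    p,d=optics.read_camera(c); cv2.imwrite(f"pics/{c}0.png",p[:,:,::-1]); np.save(f"pics/{c}0.npy",d)
    i=optics.camera_info(c); print(c,i)
    for q in("round_lid","square_lid","large_round_tin","large_square_tin","small_round_tin","small_square_tin","rack","spray_can","glue_bottle"):
        print(q,[(np.round(r["point"],3).tolist(),round(r["confidence"],2)) for r in nets.place_of(q,c)])
o=get_obs();print(o["time_s"],o["tool_pos"],o["tool_rot"])
E
```

```text
pics
scene {'fovy': 45.98906115550997, 'cx': 278.63083018108813, 'cy': 208.2027433604528, 'R': array([[ 0.57293466,  0.81956486,  0.00770205],
       [ 0.70064333, -0.48488083, -0.52344007],
       [-0.42525851,  0.30529335, -0.85202768]]), 't': array([-0.27593763, -0.3836205 ,  1.41127078])}
round_lid [([0.542, 0.285, 0.054], 0.63), ([0.593, -0.313, -0.001], 0.2)]
square_lid [([0.333, 0.323, 0.031], 0.88), ([0.457, 0.3, 0.045], 0.78)]
large_round_tin [([0.409, -0.238, 0.0], 0.82)]
large_square_tin [([0.655, 0.154, -0.002], 0.85), ([0.679, 0.036, -0.001], 0.69), ([0.411, -0.237, 0.071], 0.67), ([0.592, -0.314, -0.0], 0.17)]
small_round_tin [([0.655, -0.138, 0.003], 0.61), ([0.718, -0.298, 0.002], 0.16)]
small_square_tin [([0.592, -0.314, 0.001], 0.98)]
rack [([0.511, 0.294, -0.001], 0.89), ([0.594, -0.313, -0.001], 0.74), ([0.547, 0.287, 0.058], 0.61), ([0.655, -0.139, 0.002], 0.38)]
spray_can [([0.529, -0.168, 0.0], 0.82), ([0.375, -0.122, -0.0], 0.73)]
glue_bottle [([0.761, -0.068, 0.0], 0.63)]
top {'fovy': 42.47877681687928, 'cx': 280.15887174608974, 'cy': 208.22227249103622, 'R':
[... 238 characters left out ...]
), ([0.345, -0.384, -0.001], 0.29)]
square_lid [([0.456, 0.296, 0.045], 0.71), ([0.332, 0.322, 0.03], 0.55)]
large_round_tin [([0.412, -0.236, -0.002], 0.72), ([0.546, 0.282, 0.05], 0.52), ([0.54, 0.09, 0.001], 0.47), ([0.464, 0.296, 0.044], 0.42)]
large_square_tin [([0.677, 0.032, -0.003], 0.83), ([0.656, 0.151, 0.003], 0.56)]
small_round_tin [([0.657, -0.136, 0.003], 0.7), ([0.411, -0.234, 0.067], 0.45)]
small_square_tin [([0.594, -0.316, -0.0], 0.86)]
rack [([0.516, 0.292, -0.0], 0.56)]
spray_can [([0.53, -0.169, 0.0], 0.72)]
glue_bottle [([0.755, -0.067, -0.002], 0.87), ([0.654, -0.138, 0.002], 0.6)]
1.0 [ 0.21967079 -0.61178719  0.22259108] [1.79995117e+02 2.89900636e-03 1.97560140e+01]
```

View pics/top0.png

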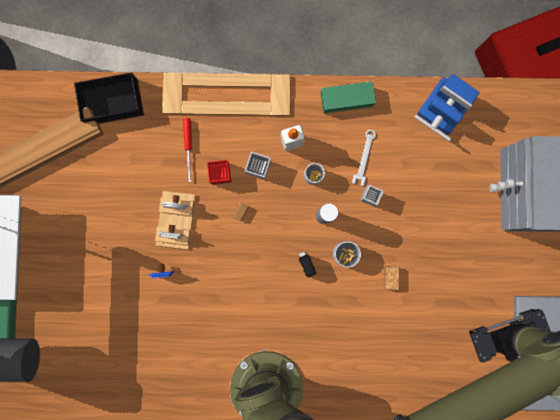

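View pics/scene0.png

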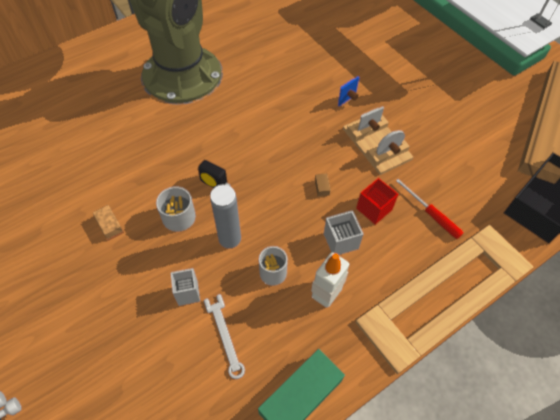

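Top view: the grey large square tin is at (258,165) and its red look-alike at (219,172), which I leave alone. The grey square lid is in the near slot (172,234) and the round lid in the far slot (176,203). The blue fake lid is at (162,272). The large round tin is at (347,254). Next: exact geometry and a confirming crop.

```bash
cat > h.py <<'E'
from cell import get_obs, optics, env, nets
import cv2,numpy as np
from scipy.optimize import least_squares
def cloud(c):
    p,d=optics.read_camera(c); i=optics.camera_info(c); f=210/np.tan(np.radians(i["fovy"]/2))
    v,u=np.mgrid[:420,:560]; X=np.stack([(u-i["cx"])/f*d,(v-i["cy"])/f*d,d],-1)
    W=(X-i["t"])@i["R"]; W[d<=0]=np.nan
    return p,W
def near(W,c,r,z0,z1):
    P=W.reshape(-1,3); return P[(np.hypot(P[:,0]-c[0],P[:,1]-c[1])<r)&(P[:,2]>z0)&(P[:,2]<z1)]
E
python3 - <<'E'
from h import *
for c in("top","scene"):
    p,W=cloud(c)
    if c=="top": a=cv2.resize(p[130:290,140:400],None,fx=3,fy=3,interpolation=2); cv2.imwrite("pics/crop1.png",a[:,:,::-1])
    print(c)
    for n,q in dict(sq=(.677,.033),red=(.655,.152),rd=(.411,-.236)).items():
        P=near(W,q,.06,.063,.076); 
        if len(P)<5: print(n,len(P));continue
        (cx,cy),s,a=cv2.minAreaRect(P[:,:2].astype(np.float32)); print(n,len(P),np.round([cx,cy,*s],4),round(a,1),"z",np.median(P[:,2]).round(4), "mean",P.mean(0)[:2].round(4))
        if n=="rd":
            r=least_squares(lambda x:np.hypot(P[:,0]-x[0],P[:,1]-x[1])-x[2],[*q,.037],loss="soft_l1",f_scale=.002).x;print("circ",r.round(4))
    P=near(W,(.515,.292),.12,.024,.034);print("rack",len(P),cv2.minAreaRect(P[:,:2].astype(np.float32)))
    for n,q in dict(sq=(.456,.297),rd=(.543,.284)).items():
        P=near(W,q,.055,.035,.1)
        Q=P[P[:,2]>(.066 if n=="sq" else .072)]; 
        print(n,len(P),"top",P[:,2].max().round(4),"plate mean",Q.mean(0).round(4)if len(Q) else 0, len(Q))
        if len(Q)>4: print(" line",cv2.fitLine(Q[:,:2].astype(np.float32),2,0,.01,.01).ravel().round(4))
        K=near(W,(q[0]+.03,q[1]-.004),.018,.045,.075); K=K[K[:,0]>q[0]+.016]
        if len(K): print(" knob",len(K),K.mean(0).round(4),K.min(0).round(4),K.max(0).round(4))
E
```

```text
top
sq 89 [0.6774 0.0354 0.0619 0.0622] 72.3 z 0.0696 mean [0.679  0.0361]
red 95 [0.6556 0.1542 0.0626 0.062 ] 7.5 z 0.0691 mean [0.6563 0.1561]
rd 89 [ 0.4101 -0.2378  0.0747  0.0761] 0.0 z 0.0693 mean [ 0.4096 -0.2396]
circ [ 0.4107 -0.2373  0.0372]
rack 473 ((0.5048916935920715, 0.2903990149497986), (0.10215562582015991, 0.1330903023481369), 84.18164825439453)
sq 181 top 0.0863 plate mean [0.4606 0.2955 0.0751] 81
 line [0.1116 0.9938 0.4606 0.2955]
 knob 43 [0.4817 0.2925 0.0529] [0.4725 0.2832 0.0455] [0.4911 0.3016 0.0627]
rd 212 top 0.0959 plate mean [0.5496 0.2822 0.0839] 93
 line [0.1085 0.9941 0.5496 0.2822]
 knob 51 [0.5703 0.2807 0.0608] [0.5598 0.2709 0.051 ] [0.5815 0.2904 0.0707]
scene
sq 257 [0.679  0.0345 0.0639 0.0647] 72.3 z 0.0689 mean [0.6805 0.0329]
red 244 [0.6575 0.1529 0.0636 0.065 ] 7.1 z 0.0686 mean [0.6587 0.1523]
rd 232 [ 0.4129 -0.2391  0.0782  0.0764] 29.4 z 0.0687 mean [ 0.4126 -0.2398]
circ [ 0.413  -0.239   0.0372]
rack 564 ((0.5063269734382629, 0.289076030254364), (0.1042790487408638, 0.13789907097816467), 84.64939880371094)
sq 353 top 0.082 plate mean [0.4661 0.2938 0.0739] 115
 line [0.0901 0.9959 0.4661 0.2938]
 knob 66 [0.4847 0.29   0.0515] [0.4721 0.2803 0.0456] [0.4953 0.3042 0.0569]
rd 461 top 0.0936 plate mean [0.5549 0.2788 0.0823] 137
 line [0.1473 0.9891 0.5549 0.2788]
 knob 90 [0.5734 0.2781 0.0571] [0.5597 0.2696 0.0451] [0.5849 0.2901 0.0741]
```

View pics/crop1.png

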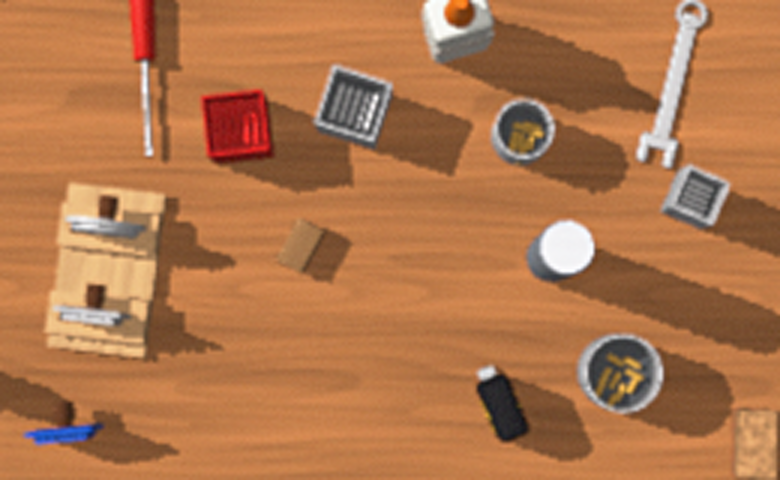

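The crop confirms it: the grey large square tin is at crop (354,105), against the red one at (236,125) and the small square one at (697,195). The large round tin is at (621,372), against the small one at (523,130). The grey lids are at (100,225) for the round one and (90,315) for the square one. I'll take the round lid first, by its knob, with the hand tilted 25°.

```bash
cat >> h.py <<'E'
from scipy.spatial.transform import Rotation as Ro
def pose():
    o=get_obs(); return np.array(o["tool_pos"]),Ro.from_euler("xyz",o["tool_rot"],degrees=True)
def tool(az,tilt):  # tool z tilted `tilt` deg from down towards -az (neg: outward)
    a,t=np.radians([az,tilt]); k=np.array([np.cos(a),np.sin(a),0]); u=np.array([0,0,1.])
    z=-k*np.sin(t)-u*np.cos(t); x=k*np.cos(t)-u*np.sin(t)
    return Ro.from_matrix(np.stack([x,np.cross(z,x),z],1))
def plan(*goals):  # goals (tcp,R): shift mm / turn deg from current pose
    p,R=pose()
    for g,G in goals:
        s=R.inv().apply(np.array(g)-p)*1e3; w=(R.inv()*G).as_rotvec(degrees=True)
        print("t",s.round(1),"w",w.round(1),"|t|",np.linalg.norm(s).round(),"|w|",np.linalg.norm(w).round())
E
python3 - <<'E'
from h import *
R=tool(-6,25); z=R.as_matrix()[:,2]; k=np.array([np.cos(.105),-np.sin(.105),0])
kc=np.array([.572,.2795,.052])+k*.004
g=kc+.013*z; print("grasp tcp",g)
plan(((.48,-.25,.32),tool(5,0)),(g+[0,0,.12],R),(g,R))
E
```

```text
grasp tcp [0.57051403 0.27965505 0.040218  ]
t [ 367.3 -252.5  -97.5] w [ 0.   0.  14.8] |t| 456.0 |w| 15.0
t [ 631.5 -720.4   62.3] w [  5.6 -24.6  25.3] |t| 960.0 |w| 36.0
t [ 631.5 -720.4  182.3] w [  5.6 -24.6  25.3] |t| 975.0 |w| 36.0
```

```bash
M="python3 -m creep"
python3 -m creep '[{"tx":31,"ty":-21,"tz":-8,"gripper":1},{"tx":61,"ty":-42,"tz":-16,"gripper":1},{"tx":92,"ty":-63,"tz":-24,"gripper":1},{"tx":122,"ty":-84,"tz":-32,"gripper":1}]' 30
python3 -m creep '[{"tx":31,"ty":-21,"tz":-8,"gripper":1},{"tx":61,"ty":-42,"tz":-16,"gripper":1},{"tx":92,"ty":-63,"tz":-24,"gripper":1},{"tx":122,"ty":-84,"tz":-32,"gripper":1}]'
python3 -m creep '[{"tx":31,"ty":-21,"tz":-8,"gripper":1},{"tx":61,"ty":-42,"tz":-16,"gripper":1},{"tx":92,"ty":-63,"tz":-24,"gripper":1},{"tx":122,"ty":-84,"tz":-32,"gripper":1}]'
python3 - <<'E'
from h import *
plan(((.5,.05,.30),tool(0,0)),((.5705,.2797,.16),tool(-6,25)))
E
```

```text
t [ 487.5 -528.1  -77.5] w [ 0.   0.  19.8] |t| 723.0 |w| 20.0
t [ 631.5 -720.4   62.5] w [  5.6 -24.6  25.3] |t| 960.0 |w| 36.0validation failed for argument at $[0]...
validation failed for argument at $[0]...
validation failed for argument at $[0]...
```

```bash
python3 -m creep '[{"wx":0,"wy":0,"wz":0,"tx":31,"ty":-21,"tz":-8,"gripper":1},{"wx":0,"wy":0,"wz":0,"tx":61,"ty":-42,"tz":-16,"gripper":1},{"wx":0,"wy":0,"wz":0,"tx":92,"ty":-63,"tz":-24,"gripper":1},{"wx":0,"wy":0,"wz":0,"tx":122,"ty":-84,"tz":-32,"gripper":1}]' 30
```

```text
time_s: 1.43
tool_pos: [0.3069, -0.49, 0.2549]
tool_rot: [180.0, -0.0, 19.7]
force: [0.4, -0.0, -0.1]
grip_width: 0.087
grasp_force: 0.0
```

```bash
python3 -m creep --help 2>&1 | head -20
```

```text
invalid input: not JSON, or not a number
```

```bash
python3 -m creep '[{"wx":0,"wy":0,"wz":0,"tx":50,"ty":-34,"tz":-16,"gripper":1},{"wx":0,"wy":0,"wz":0,"tx":140,"ty":-96,"tz":-32,"gripper":1},{"wx":0,"wy":0,"wz":0,"tx":140,"ty":-96,"tz":-32,"gripper":1},{"wx":0,"wy":0,"wz":0,"tx":140,"ty":-96,"tz":-32,"gripper":1},{"wx":0,"wy":0,"wz":0,"tx":140,"ty":-96,"tz":-32,"gripper":1}]'
python3 -m creep '[{"wx":0,"wy":0,"wz":0,"tx":120,"ty":-120,"tz":-32,"gripper":1},{"wx":0,"wy":0,"wz":0,"tx":120,"ty":-120,"tz":-32,"gripper":1},{"wx":0,"wy":0,"wz":0,"tx":120,"ty":-120,"tz":-32,"gripper":1},{"wx":0,"wy":0,"wz":0,"tx":120,"ty":-120,"tz":-32,"gripper":1},{"wx":0,"wy":0,"wz":0,"tx":120,"ty":-120,"tz":-32,"gripper":1}]'
python3 - <<'E'
from h import *
plan(((.5,.05,.30),tool(0,0)),((.5705,.2797,.16),tool(-6,25)))
E
```

```text
time_s: 1.85
tool_pos: [0.4117, -0.346, 0.2887]
tool_rot: [180.0, -0.3, 20.5]
force: [0.3, 0.5, 0.1]
grip_width: 0.0867
grasp_force: 0.0
time_s: 2.27
tool_pos: [0.4818, -0.1915, 0.3207]
tool_rot: [-180.0, -0.3, 20.5]
force: [0.3, 0.7, -0.2]
grip_width: 0.0869
grasp_force: 0.0
t [ 101.4 -219.9   21.3] w [-0.1 -0.3 20.5] |t| 243.0 |w| 20.0
t [ 247.  -410.4  162.1] w [  5.7 -24.8  26.1] |t| 506.0 |w| 36.0
```

```bash
python3 -m creep '[{"wx":0,"wy":0,"wz":0,"tx":100,"ty":-170,"tz":20,"gripper":1},{"wx":0,"wy":0,"wz":0,"tx":100,"ty":-170,"tz":20,"gripper":1},{"wx":0,"wy":0,"wz":0,"tx":100,"ty":-170,"tz":20,"gripper":1},{"wx":0,"wy":0,"wz":0,"tx":100,"ty":-170,"tz":20,"gripper":1},{"wx":0,"wy":0,"wz":0,"tx":100,"ty":-170,"tz":20,"gripper":1}]'
python3 -m creep '[{"wx":1,"wy":-5,"wz":5,"tx":100,"ty":-170,"tz":40,"gripper":1},{"wx":2,"wy":-10,"wz":10,"tx":100,"ty":-170,"tz":40,"gripper":1},{"wx":3,"wy":-15,"wz":15,"tx":100,"ty":-170,"tz":40,"gripper":1},{"wx":4,"wy":-20,"wz":20,"tx":100,"ty":-170,"tz":40,"gripper":1},{"wx":5,"wy":-24,"wz":25,"tx":100,"ty":-170,"tz":40,"gripper":1}]'
python3 - <<'E'
from h import *
plan(((.5705,.2797,.16),tool(-6,25)),((.5705,.2797,.04),tool(-6,25)))
E
```

```text
time_s: 2.68
tool_pos: [0.5144, -0.0027, 0.2986]
tool_rot: [-180.0, -0.1, 19.9]
force: [0.5, 0.4, -0.1]
grip_width: 0.0873
grasp_force: 0.0
time_s: 3.1
tool_pos: [0.5508, 0.184, 0.259]
tool_rot: [179.7, 23.7, -4.9]
force: [0.8, -0.5, 0.7]
grip_width: 0.0867
grasp_force: 0.0
t [ 50.2 -97.5  85.5] w [ 0.8 -1.4  1. ] |t| 139.0 |w| 2.0
t [ 98.3 -98.1 195.4] w [ 0.8 -1.4  1. ] |t| 240.0 |w| 2.0
```

```bash
python3 -m creep '[{"wx":1,"wy":-1,"wz":1,"tx":50,"ty":-97,"tz":85,"gripper":1},{"wx":1,"wy":-1,"wz":1,"tx":50,"ty":-97,"tz":85,"gripper":1},{"wx":1,"wy":-1,"wz":1,"tx":50,"ty":-97,"tz":85,"gripper":1},{"wx":1,"wy":-1,"wz":1,"tx":50,"ty":-97,"tz":85,"gripper":0.2},{"wx":1,"wy":-1,"wz":1,"tx":50,"ty":-97,"tz":85,"gripper":0.2}]'
python3 - <<'E'
from h import *
for c in("top","scene"):
    p,W=cloud(c); cv2.imwrite(f"pics/{c}2.png",cv2.resize((p[130:330,100:300] if c=="top" else p[60:260,280:480]),None,fx=3,fy=3)[:,:,::-1])
plan(((.5705,.2797,.08),tool(-6,25)),((.5705,.2797,.04),tool(-6,25)))
E
```

```text
time_s: 3.52
tool_pos: [0.5673, 0.28, 0.1575]
tool_rot: [-179.7, 24.8, -5.4]
force: [-0.9, 0.2, -0.0]
grip_width: 0.08
grasp_force: 0.0
t [33.8 -2.5 74.6] w [-0.2 -0.6  0.3] |t| 82.0 |w| 1.0
t [ 50.4  -2.3 111. ] w [-0.2 -0.6  0.3] |t| 122.0 |w| 1.0
```

View pics/scene2.png

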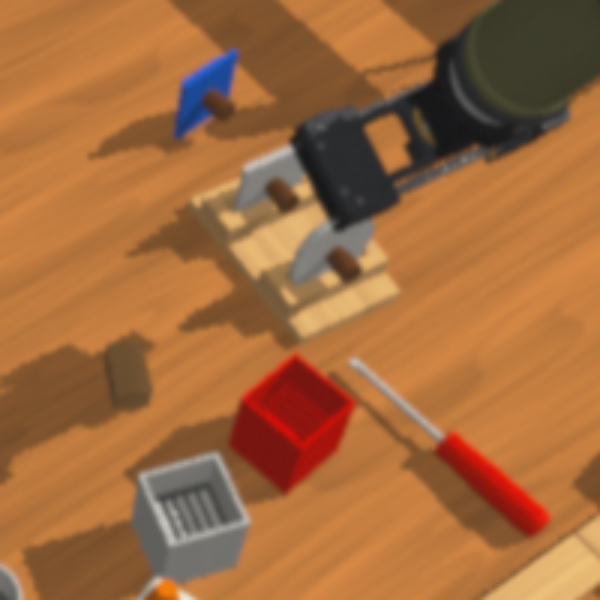

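```bash
python3 -m creep '[{"wx":0,"wy":0,"wz":0,"tx":18,"ty":-2,"tz":36,"gripper":0.2},{"wx":0,"wy":0,"wz":0,"tx":36,"ty":-2,"tz":73,"gripper":0.2},{"wx":0,"wy":0,"wz":0,"tx":45,"ty":-2,"tz":90,"gripper":0.2},{"wx":0,"wy":0,"wz":0,"tx":52,"ty":-2,"tz":108,"gripper":0.2},{"wx":0,"wy":0,"wz":0,"tx":53,"ty":-2,"tz":110,"gripper":0.2}]'
python3 - <<'E'
from h import *
print(nets.place_of("round_lid","scene")[:1])
for c in("top","scene"):
    p,W=cloud(c); cv2.imwrite(f"pics/{c}3.png",cv2.resize((p[170:260,130:220] if c=="top" else p[90:180,340:430]),None,fx=6,fy=6,interpolation=2)[:,:,::-1])
a=cv2.imread("pics/top3.png");b=cv2.imread("pics/scene3.png");cv2.imwrite("pics/both3.png",cv2.resize(np.hstack([a,b]),(800,400)))
E
```

```text
time_s: 4.03
tool_pos: [0.5731, 0.2763, 0.0378]
tool_rot: [-179.9, 24.5, -6.0]
force: [-0.7, -0.2, -0.6]
grip_width: 0.0529
grasp_force: 0.0
[{'point': [0.5439, 0.2863, 0.0552], 'confidence': 0.65}]
```

View pics/both3.png

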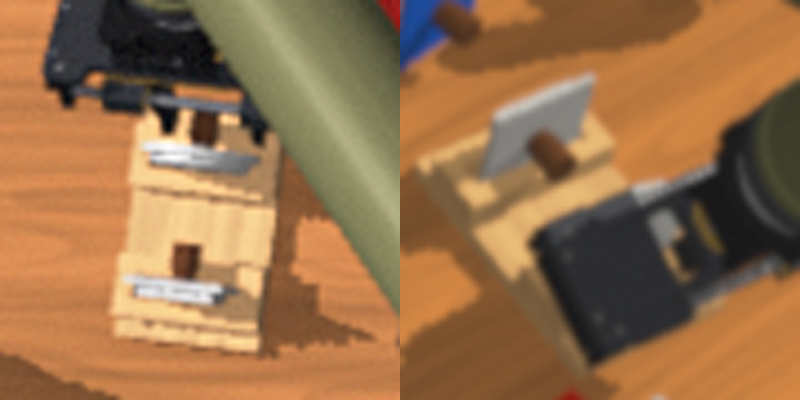

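The fingers straddle the round lid's knob: the fingers are at (168,120) and (260,120), the knob at (203,125). That puts the hand about 5 mm too far to -y, so I'll shift it and close.

```bash
python3 -m creep '[{"wx":0,"wy":0,"wz":0,"tx":0,"ty":-5,"tz":0,"gripper":0.2},{"wx":0,"wy":0,"wz":0,"tx":0,"ty":-5,"tz":0,"gripper":-0.8},{"wx":0,"wy":0,"wz":0,"tx":0,"ty":-5,"tz":0,"gripper":-0.8},{"wx":0,"wy":0,"wz":0,"tx":0,"ty":-5,"tz":0,"gripper":-0.8},{"wx":0,"wy":0,"wz":0,"tx":0,"ty":-5,"tz":0,"gripper":-0.8}]' 45
python3 -m creep '[{"wx":0,"wy":0,"wz":0,"tx":0,"ty":-5,"tz":0,"gripper":-0.8},{"wx":0,"wy":0,"wz":0,"tx":0,"ty":-5,"tz":0,"gripper":-0.8},{"wx":0,"wy":0,"wz":0,"tx":0,"ty":-5,"tz":0,"gripper":-0.8}]'
python3 - <<'E'
from h import *
p,R=pose(); plan((p+[0,0,.14],R)); print(get_obs()["qpos"])
E
```

```text
time_s: 4.6
tool_pos: [0.5735, 0.2853, 0.0398]
tool_rot: [-179.6, 24.4, -5.7]
force: [-0.2, -0.4, -0.6]
grip_width: 0.0332
grasp_force: 0.0
time_s: 4.85
tool_pos: [0.5736, 0.2905, 0.0393]
tool_rot: [-179.6, 24.5, -5.6]
force: [0.1, -0.3, 1.4]
grip_width: 0.0189
grasp_force: 44.6
t [ -58.    -0.8 -127.4] w [0. 0. 0.] |t| 140.0 |w| 0.0
[  -0.63523976   47.30775533  -36.22839881   72.71863647   10.91665564
   86.74971114 -129.98764735]
```

```bash
python3 -m creep '[{"wx":0,"wy":0,"wz":0,"tx":-8,"ty":0,"tz":-18,"gripper":-0.8},{"wx":0,"wy":0,"wz":0,"tx":-20,"ty":0,"tz":-45,"gripper":-0.8},{"wx":0,"wy":0,"wz":0,"tx":-37,"ty":0,"tz":-81,"gripper":-0.8},{"wx":0,"wy":0,"wz":0,"tx":-53,"ty":0,"tz":-116,"gripper":-0.8},{"wx":0,"wy":0,"wz":0,"tx":-66,"ty":0,"tz":-146,"gripper":-0.8}]'
python3 - <<'E'
from h import *
for c in("top","scene"):
    p,W=cloud(c); cv2.imwrite(f"pics/{c}4.png",cv2.resize((p[150:270,110:230] if c=="top" else p[50:170,330:450]),None,fx=4,fy=4,interpolation=2)[:,:,::-1])
a=cv2.imread("pics/top4.png");b=cv2.imread("pics/scene4.png");cv2.imwrite("pics/both4.png",cv2.resize(np.hstack([a,b]),(800,400)))
print(nets.place_of("round_lid","scene")[:2], pose()[0])
plan(((.45,-.15,.33),tool(-6,25)),((.412,-.238,.25),tool(60,-65)),((.412,-.238,.25),tool(30,-65)))
E
```

```text
time_s: 5.27
tool_pos: [0.5739, 0.2895, 0.202]
tool_rot: [-179.6, 24.4, -5.6]
force: [0.5, 1.0, -0.9]
grip_width: 0.0189
grasp_force: 44.6
[] [0.57532619 0.29037605 0.20283729]
t [-126.6  449.7  -87.1] w [-0.4 -0.9  0.4] |t| 475.0 |w| 1.0
t [-120.6  541.8   -3.1] w [ 24.7  78.  -67.8] |t| 555.0 |w| 106.0
t [-120.6  541.8   -3.1] w [ 13.3  85.8 -37.3] |t| 555.0 |w| 94.0
```

View pics/both4.png

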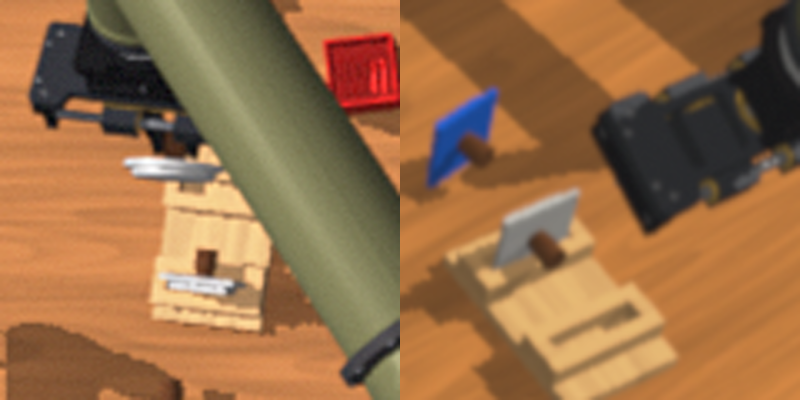

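```bash
python3 -m creep '[{"wx":0,"wy":0,"wz":0,"tx":-6,"ty":20,"tz":-8,"gripper":-0.8},{"wx":0,"wy":0,"wz":0,"tx":-18,"ty":58,"tz":-24,"gripper":-0.8},{"wx":0,"wy":0,"wz":0,"tx":-30,"ty":95,"tz":-40,"gripper":-0.8},{"wx":0,"wy":0,"wz":0,"tx":-40,"ty":132,"tz":-56,"gripper":-0.8},{"wx":0,"wy":0,"wz":0,"tx":-50,"ty":168,"tz":-72,"gripper":-0.8}]'
python3 -m creep '[{"wx":0,"wy":0,"wz":0,"tx":-8,"ty":38,"tz":-8,"gripper":-0.8},{"wx":0,"wy":0,"wz":0,"tx":-18,"ty":76,"tz":-14,"gripper":-0.8},{"wx":0,"wy":0,"wz":0,"tx":-28,"ty":114,"tz":-14,"gripper":-0.8},{"wx":0,"wy":0,"wz":0,"tx":-38,"ty":151,"tz":-14,"gripper":-0.8},{"wx":0,"wy":0,"wz":0,"tx":-48,"ty":188,"tz":-14,"gripper":-0.8}]'
python3 - <<'E'
from h import *
print(get_obs()["qpos"].round(1))
for az in(0,30,60): plan(((.42,-.2,.33),tool(az,-20)),((.412,-.238,.25),tool(az,-65)))
E
```

```text
time_s: 5.83
tool_pos: [0.5403, 0.1217, 0.2834]
tool_rot: [-179.7, 24.6, -5.7]
force: [0.9, 0.0, -1.5]
grip_width: 0.0187
grasp_force: 44.6
time_s: 6.25
tool_pos: [0.4833, -0.0617, 0.3147]
tool_rot: [-179.6, 24.6, -5.7]
force: [1.6, -1.1, -1.0]
grip_width: 0.0191
grasp_force: 44.6
[ 31.7  19.4 -35.4  78.3   6.9 109.9 -99.3]
t [-51.1 143.9   5.6] w [-0.6 44.5 -6. ] |t| 153.0 |w| 45.0
t [-21.6 183.   79.9] w [ 1.9 89.5 -6.2] |t| 201.0 |w| 90.0
t [-51.1 143.9   5.6] w [ -1.8  43.  -36.7] |t| 153.0 |w| 57.0
t [-21.6 183.   79.9] w [ 13.4  86.3 -37.3] |t| 201.0 |w| 95.0
t [-51.1 143.9   5.6] w [ -3.   39.3 -67.3] |t| 153.0 |w| 78.0
t [-21.6 183.   79.9] w [ 24.7  78.5 -68. ] |t| 201.0 |w| 107.0
```

```bash
python3 -m creep '[{"wx":0,"wy":4,"wz":-4,"tx":-5,"ty":18,"tz":0,"gripper":-0.8},{"wx":0,"wy":9,"wz":-8,"tx":-15,"ty":50,"tz":0,"gripper":-0.8},{"wx":-1,"wy":14,"wz":-12,"tx":-25,"ty":80,"tz":0,"gripper":-0.8},{"wx":-1,"wy":19,"wz":-16,"tx":-35,"ty":110,"tz":0,"gripper":-0.8},{"wx":-1,"wy":24,"wz":-20,"tx":-42,"ty":130,"tz":0,"gripper":-0.8}]'
python3 -m creep '[{"wx":0,"wy":5,"wz":-4,"tx":0,"ty":0,"tz":0,"gripper":-0.8},{"wx":0,"wy":10,"wz":-8,"tx":0,"ty":0,"tz":0,"gripper":-0.8},{"wx":-1,"wy":15,"wz":-12,"tx":0,"ty":0,"tz":0,"gripper":-0.8},{"wx":-1,"wy":20,"wz":-16,"tx":0,"ty":0,"tz":0,"gripper":-0.8},{"wx":-1,"wy":24,"wz":-19,"tx":0,"ty":0,"tz":0,"gripper":-0.8}]'
python3 - <<'E'
from h import *
print(get_obs()["qpos"].round(1))
for az in(0,30,60,80): plan(((.412,-.238,.25),tool(az,-65)))
E
```

```text
time_s: 6.67
tool_pos: [0.4318, -0.1876, 0.3319]
tool_rot: [-176.6, -0.6, 13.9]
force: [0.4, 0.7, -1.7]
grip_width: 0.0188
grasp_force: 44.6
time_s: 7.08
tool_pos: [0.4319, -0.1857, 0.3315]
tool_rot: [178.1, -25.1, 32.8]
force: [-0.2, -0.4, -2.2]
grip_width: 0.0186
grasp_force: 44.6
[ 56.2 -14.8 -15.  108.5 -28.   78.  -12.1]
t [-75.4  31.4  55.7] w [-21.9  38.3  24.2] |t| 99.0 |w| 50.0
t [-75.4  31.4  55.7] w [-0.2 39.8  2.7] |t| 99.0 |w| 40.0
t [-75.4  31.4  55.7] w [ 21.4  39.5 -19. ] |t| 99.0 |w| 49.0
t [-75.4  31.4  55.7] w [ 35.8  38.2 -33.4] |t| 99.0 |w| 62.0
```

```bash
python3 -m creep '[{"wx":4,"wy":2,"wz":-4,"tx":-5,"ty":3,"tz":5,"gripper":-0.8},{"wx":9,"wy":4,"wz":-8,"tx":-15,"ty":6,"tz":10,"gripper":-0.8},{"wx":13,"wy":7,"wz":-12,"tx":-25,"ty":10,"tz":15,"gripper":-0.8},{"wx":17,"wy":9,"wz":-16,"tx":-35,"ty":15,"tz":20,"gripper":-0.8},{"wx":21,"wy":12,"wz":-20,"tx":-37,"ty":15,"tz":28,"gripper":-0.8}]'
python3 - <<'E'
from h import *
print(get_obs()["qpos"].round(1))
for az in(60,80): plan(((.412,-.238,.22),tool(az,-65)))
E
```

```text
time_s: 7.5
tool_pos: [0.4219, -0.2126, 0.2902]
tool_rot: [-172.4, -38.1, 55.3]
force: [0.8, -0.0, -0.6]
grip_width: 0.0185
grasp_force: 44.6
[ 56.7   5.9  -8.1  99.6 -33.5  93.2  20.1]
t [-64.2  11.5  37.6] w [-3.7 26.6 -4.8] |t| 75.0 |w| 27.0
t [-64.2  11.5  37.6] w [ 12.1  25.3 -17.2] |t| 75.0 |w| 33.0
```

```bash
python3 -m creep '[{"wx":2,"wy":5,"wz":-3,"tx":-10,"ty":2,"tz":5,"gripper":-0.8},{"wx":5,"wy":10,"wz":-7,"tx":-20,"ty":4,"tz":10,"gripper":-0.8},{"wx":7,"wy":15,"wz":-10,"tx":-30,"ty":6,"tz":15,"gripper":-0.8},{"wx":10,"wy":20,"wz":-14,"tx":-38,"ty":8,"tz":18,"gripper":-0.8},{"wx":12,"wy":25,"wz":-17,"tx":-40,"ty":8,"tz":20,"gripper":-0.8}]'
python3 - <<'E'
from h import *
print(get_obs()["qpos"].round(1))
p,R=pose();print(R.as_matrix().round(3))
for az in(70,80,): plan(((.412,-.238,.22),tool(az,-65)))
for c in("top","scene"):
    p,W=cloud(c); cv2.imwrite(f"pics/{c}5.png",cv2.resize((p[200:320,300:420] if c=="top" else p[100:280,60:240]),(480,480),interpolation=2)[:,:,::-1])
a=cv2.imread("pics/top5.png");b=cv2.imread("pics/scene5.png");cv2.imwrite("pics/both5.png",cv2.resize(np.hstack([a,b]),(800,400)))
E
```

```text
time_s: 7.92
tool_pos: [0.4162, -0.2299, 0.248]
tool_rot: [-179.6, -64.9, 79.5]
force: [0.2, 0.3, -0.8]
grip_width: 0.0185
grasp_force: 44.6
[ 62.   28.3  -8.9  91.9 -40.6 108.   46.8]
[[ 0.077  0.984  0.159]
 [ 0.417 -0.177  0.892]
 [ 0.906 -0.003 -0.424]]
t [-29.1  -2.6   4. ] w [-8.9  0.1  4. ] |t| 29.0 |w| 10.0
t [-29.1  -2.6   4. ] w [ 0.1  0.1 -0.2] |t| 29.0 |w| 0.0
```

View pics/both5.png

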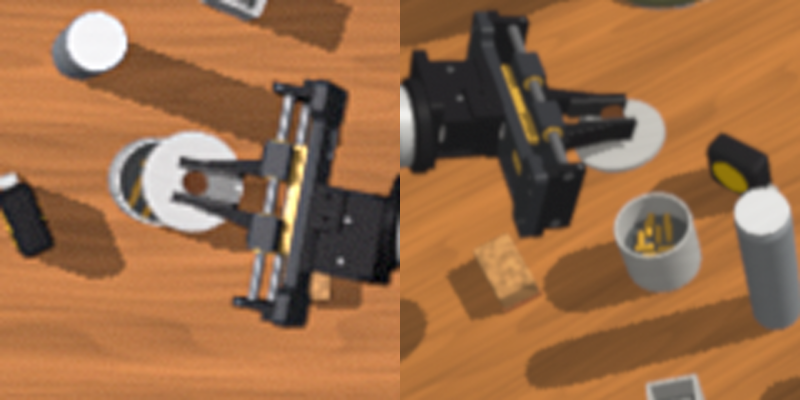

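The round lid now hangs level above the large round tin: tin at (145,180) in the left half and (657,240) in the right, lid at (195,182) and (622,135). Next I'll measure the lid's plane and centre against the tin.

```bash
cat >> h.py <<'E'
def lid(W,pic,c,z,r=.06,dz=.016):
    """flange-top plane of grey pixels near c,z -> centroid circle fit, normal"""
    h=cv2.cvtColor(pic,cv2.COLOR_RGB2HSV); m=(h[...,1]<60)&(h[...,2]>110)&(abs(W[...,2]-z)<dz)&(np.hypot(W[...,0]-c[0],W[...,1]-c[1])<r)
    P=W[m]; 
    for _ in range(6):
        m0=np.median(P,0) if _==0 else P.mean(0); n=np.linalg.svd(P-m0)[2][2]; n*=np.sign(n[2]); P=P[abs((P-m0)@n)<.005]
    return P,n
E
python3 - <<'E'
from h import *
p0,R=pose(); print(p0, R.as_matrix()[:,2])
for c in("top","scene"):
    p,W=cloud(c); P,n=lid(W,p,p0[:2],p0[2]-.008,.06)
    hull=cv2.convexHull(P[:,:2].astype(np.float32)); e,r=cv2.minEnclosingCircle(hull)
    print(c,len(P),"mean",P.mean(0).round(4),"n",n.round(3),"circ",np.round(e,4),round(r,4),"z",np.percentile(P[:,2],[5,50,95]).round(4))
    Q=near(W,(.412,-.238),.05,.062,.076); 
    if len(Q)>20:print(" tin",len(Q),least_squares(lambda x:np.hypot(Q[:,0]-x[0],Q[:,1]-x[1])-.0375,[.412,-.238],loss="soft_l1",f_scale=.002).x.round(4))
E
```

```text
[ 0.41595464 -0.22912918  0.24474175] [ 0.15801357  0.89318412 -0.42101525]
top 417 mean [ 0.4146 -0.2374  0.229 ] n [-0.05   0.023  0.998] circ [ 0.4137 -0.2416] 0.0398 z [0.2249 0.229  0.2333]
 tin 43 [ 0.4108 -0.2377]
scene 595 mean [ 0.4295 -0.239   0.2323] n [-0.044  0.04   0.998] circ [ 0.416  -0.2424] 0.0413 z [0.2293 0.2324 0.2352]
 tin 248 [ 0.4131 -0.2389]
```

```bash
python3 -m creep '[{"wx":0.3,"wy":0.3,"wz":0.6,"tx":-15,"ty":-1,"tz":7,"gripper":-0.8},{"wx":0.6,"wy":0.6,"wz":1.2,"tx":-40,"ty":-1,"tz":19,"gripper":-0.8},{"wx":0.9,"wy":0.9,"wz":1.8,"tx":-70,"ty":-2,"tz":34,"gripper":-0.8},{"wx":1.3,"wy":1.2,"wz":2.7,"tx":-100,"ty":-2,"tz":49,"gripper":-0.8},{"wx":1.3,"wy":1.2,"wz":2.7,"tx":-126,"ty":-2,"tz":62,"gripper":-0.8}]'
cat > m.py <<'E'
from h import *
import sys
x,y=map(float,sys.argv[1:3])
p0,R=pose(); print(p0.round(4), get_obs()["force"].round(1)); print(R.as_matrix().round(3))
for c in("top","scene"):
    p,W=cloud(c); P,n=lid(W,p,(x,y),p0[2]-.018,.048,.012)
    e,r=cv2.minEnclosingCircle(cv2.convexHull(P[:,:2].astype(np.float32))); b=cv2.minAreaRect(P[:,:2].astype(np.float32))
    print(c,len(P),"n",n.round(3),"circ",np.round(e,4),round(r,4),"rect",np.round([*b[0],*b[1],b[2]],4),"z",np.percentile(P[:,2],[5,50,95]).round(4))
    cv2.imwrite(f"pics/{c}_m.png",p[:,:,::-1])
E
python3 m.py .412 -.238
```

```text
time_s: 8.53
tool_pos: [0.4156, -0.2263, 0.1098]
tool_rot: [-172.8, -65.4, 73.3]
force: [-0.1, -0.0, -1.2]
grip_width: 0.0185
grasp_force: 44.6
[ 0.4156 -0.2263  0.1098] [-0.1 -0.  -1.2]
[[ 0.12   0.983  0.139]
 [ 0.399 -0.176  0.9  ]
 [ 0.909 -0.053 -0.414]]
top 331 n [-0.012  0.016  1.   ] circ [ 0.4122 -0.2389] 0.0399 rect [ 0.4119 -0.2386  0.0764  0.0769  1.0186] z [0.0894 0.0935 0.098 ]
scene 501 n [-0.001  0.013  1.   ] circ [ 0.4119 -0.2375] 0.0415 rect [ 4.17100e-01 -2.37900e-01  7.81000e-02  7.03000e-02  8.80811e+01] z [0.0855 0.0886 0.0915]
```

```bash
python3 -m creep '[{"wx":0,"wy":0,"wz":0,"tx":-3,"ty":0,"tz":1.5,"gripper":-0.8},{"wx":0,"wy":0,"wz":0,"tx":-6,"ty":0,"tz":3,"gripper":-0.8},{"wx":0,"wy":0,"wz":0,"tx":-9,"ty":0.5,"tz":4,"gripper":-0.8},{"wx":0,"wy":0,"wz":0,"tx":-9,"ty":0.5,"tz":4,"gripper":-0.8}]'
python3 -m creep '[{"wx":0,"wy":0,"wz":0,"tx":-1,"ty":0,"tz":0.5,"gripper":-0.8},{"wx":0,"wy":0,"wz":0,"tx":-2.5,"ty":0,"tz":1.2,"gripper":-0.8},{"wx":0,"wy":0,"wz":0,"tx":-3.6,"ty":0,"tz":1.7,"gripper":-0.8},{"wx":0,"wy":0,"wz":0,"tx":-3.6,"ty":0,"tz":1.7,"gripper":-0.8}]'
python3 m.py .412 -.238
```

```text
time_s: 8.97
tool_pos: [0.4159, -0.2272, 0.1018]
tool_rot: [-172.9, -65.5, 73.4]
force: [-0.6, -0.1, -0.4]
grip_width: 0.0187
grasp_force: 44.6
time_s: 9.3
tool_pos: [0.4152, -0.2265, 0.0968]
tool_rot: [-172.6, -65.6, 73.1]
force: [-0.6, 0.7, -0.8]
grip_width: 0.0188
grasp_force: 44.6
[ 0.4152 -0.2265  0.0968] [-0.6  0.7 -0.8]
[[ 0.12   0.983  0.139]
 [ 0.395 -0.176  0.902]
 [ 0.911 -0.053 -0.409]]
top 321 n [0.008 0.031 0.999] circ [ 0.4122 -0.239 ] 0.0398 rect [ 0.4116 -0.2377  0.0789  0.0748 29.5778] z [0.0764 0.0805 0.0848]
scene 496 n [-0.003  0.01   1.   ] circ [ 0.4152 -0.2392] 0.0409 rect [ 0.4187 -0.2398  0.0707  0.0795  0.5327] z [0.0779 0.0808 0.0839]
```

```bash
python3 -m creep '[{"wx":0,"wy":0,"wz":0,"tx":-1,"ty":0,"tz":0.5,"gripper":-0.8},{"wx":0,"wy":0,"wz":0,"tx":-2,"ty":0,"tz":1,"gripper":-0.8},{"wx":0,"wy":0,"wz":0,"tx":-2.8,"ty":0,"tz":1.3,"gripper":-0.8},{"wx":0,"wy":0,"wz":0,"tx":-2.8,"ty":0,"tz":1.3,"gripper":-0.8}]'
python3 -m creep '[{"wx":0,"wy":0,"wz":0,"tx":-1,"ty":0,"tz":0.5,"gripper":-0.8},{"wx":0,"wy":0,"wz":0,"tx":-2,"ty":0,"tz":1,"gripper":-0.8},{"wx":0,"wy":0,"wz":0,"tx":-2,"ty":0,"tz":1,"gripper":-0.8}]'
python3 m.py .412 -.238
```

```text
time_s: 9.73
tool_pos: [0.4149, -0.226, 0.0935]
tool_rot: [-172.5, -65.7, 73.0]
force: [-1.3, 0.7, -1.5]
grip_width: 0.019
grasp_force: 44.6
time_s: 9.98
tool_pos: [0.4149, -0.2261, 0.0913]
tool_rot: [-172.6, -65.6, 73.1]
force: [-1.5, 1.8, -1.8]
grip_width: 0.019
grasp_force: 44.6
[ 0.4149 -0.2261  0.0913] [-1.5  1.8 -1.8]
[[ 0.12   0.983  0.139]
 [ 0.394 -0.176  0.902]
 [ 0.911 -0.053 -0.409]]
top 331 n [0.005 0.009 1.   ] circ [ 0.4116 -0.2383] 0.0399 rect [ 0.4128 -0.237   0.0759  0.0789 53.2479] z [0.0715 0.0754 0.0793]
scene 497 n [0.004 0.001 1.   ] circ [ 0.4143 -0.2396] 0.0405 rect [ 4.18300e-01 -2.39400e-01  7.76000e-02  7.22000e-02  8.68305e+01] z [0.0726 0.0752 0.0782]
```

```bash
python3 -m creep '[{"wx":0,"wy":0,"wz":0,"tx":-0.9,"ty":0,"tz":0.4,"gripper":-0.8},{"wx":0,"wy":0,"wz":0,"tx":-0.9,"ty":0,"tz":0.4,"gripper":-0.8}]'
python3 -m creep '[{"wx":0,"wy":0,"wz":0,"tx":0,"ty":0,"tz":0,"gripper":-0.2},{"wx":0,"wy":0,"wz":0,"tx":0,"ty":0,"tz":0,"gripper":-0.2},{"wx":0,"wy":0,"wz":0,"tx":0,"ty":0,"tz":0,"gripper":0},{"wx":0,"wy":0,"wz":0,"tx":0,"ty":0,"tz":0,"gripper":0}]'
python3 m.py .412 -.238
```

```text
time_s: 10.25
tool_pos: [0.415, -0.2262, 0.0911]
tool_rot: [-172.6, -65.7, 73.1]
force: [-1.6, 1.8, 1.8]
grip_width: 0.0186
grasp_force: 44.6
time_s: 10.58
tool_pos: [0.4152, -0.2266, 0.0905]
tool_rot: [-172.7, -65.6, 73.2]
force: [-0.2, -0.7, -0.6]
grip_width: 0.0372
grasp_force: 0.0
[ 0.4152 -0.2266  0.0905] [-0.2 -0.7 -0.6]
[[ 0.12   0.983  0.14 ]
 [ 0.396 -0.177  0.901]
 [ 0.911 -0.052 -0.41 ]]
top 346 n [-0.002  0.005  1.   ] circ [ 0.4118 -0.2382] 0.0396 rect [ 0.4119 -0.2366  0.0764  0.0754 36.2141] z [0.0711 0.075  0.0792]
scene 498 n [0.001 0.005 1.   ] circ [ 0.4136 -0.2396] 0.0412 rect [ 4.15100e-01 -2.38200e-01  7.48000e-02  7.80000e-02  8.91238e+01] z [0.072  0.075  0.0779]
```

Round lid seated (flange top 75 mm, level) and released. Backing off and heading for the square lid.

```bash
python3 -m creep '[{"wx":0,"wy":0,"wz":0,"tx":0,"ty":0,"tz":-15,"gripper":0},{"wx":0,"wy":0,"wz":0,"tx":0,"ty":0,"tz":-45,"gripper":0},{"wx":0,"wy":0,"wz":0,"tx":10,"ty":0,"tz":-80,"gripper":0},{"wx":0,"wy":0,"wz":0,"tx":45,"ty":0,"tz":-95,"gripper":0},{"wx":0,"wy":0,"wz":0,"tx":85,"ty":0,"tz":-100,"gripper":0}]'
python3 -m creep '[{"wx":-2,"wy":-5,"wz":3,"tx":38,"ty":0,"tz":0,"gripper":0},{"wx":-5,"wy":-10,"wz":6,"tx":75,"ty":0,"tz":0,"gripper":0},{"wx":-7,"wy":-15,"wz":10,"tx":110,"ty":0,"tz":0,"gripper":0},{"wx":-9,"wy":-20,"wz":13,"tx":130,"ty":0,"tz":0,"gripper":0},{"wx":-11,"wy":-25,"wz":16,"tx":140,"ty":0,"tz":0,"gripper":0}]'
python3 - <<'E'
from h import *
print(get_obs()["qpos"].round(1))
plan(((.46,-.15,.33),tool(30,-10)),((.48,.1,.30),tool(-6,25)),((.49,.29,.16),tool(-6,25)))
E
```

```text
time_s: 11.1
tool_pos: [0.41, -0.2863, 0.2083]
tool_rot: [-172.2, -65.6, 72.4]
force: [0.8, -0.2, 0.8]
grip_width: 0.0436
grasp_force: 0.0
time_s: 11.52
tool_pos: [0.4287, -0.227, 0.3406]
tool_rot: [-169.1, -37.8, 54.5]
force: [0.7, 0.6, 0.7]
grip_width: 0.0436
grasp_force: 0.0
[ 54.2   8.3  -6.   91.3 -32.9 100.5  16.1]
t [57.4 -7.9 60.5] w [-20.5 -25.2  25.2] |t| 84.0 |w| 41.0
t [ 209.  -105.   237.6] w [-15.9 -50.6  68.3] |t| 333.0 |w| 86.0
t [ 250.1 -165.9  462.1] w [-15.9 -50.6  68.3] |t| 551.0 |w| 86.0
```

```bash
python3 -m creep '[{"wx":-3,"wy":-4,"wz":4,"tx":12,"ty":-2,"tz":12,"gripper":0.2},{"wx":-6,"wy":-8,"wz":8,"tx":24,"ty":-4,"tz":24,"gripper":0.2},{"wx":-10,"wy":-12,"wz":12,"tx":36,"ty":-6,"tz":36,"gripper":0.2},{"wx":-13,"wy":-16,"wz":16,"tx":48,"ty":-8,"tz":48,"gripper":0.2},{"wx":-17,"wy":-20,"wz":21,"tx":57,"ty":-8,"tz":60,"gripper":0.2}]'
python3 - <<'E'
from h import *
plan(((.48,.0,.30),tool(15,10)),((.48,.1,.30),tool(-6,25)),((.49,.29,.16),tool(-6,25)))
E
```

```text
time_s: 11.93
tool_pos: [0.4589, -0.1501, 0.3279]
tool_rot: [-176.8, -15.5, 34.2]
force: [1.0, -1.2, -0.4]
grip_width: 0.052
grasp_force: 0.0
t [  90.6 -109.1   60.3] w [ -4.  -24.7  20. ] |t| 154.0 |w| 32.0
t [ 144.7 -190.9   79.9] w [  0.5 -37.6  41.9] |t| 253.0 |w| 56.0
t [ 218.1 -333.   253.7] w [  0.5 -37.6  41.9] |t| 472.0 |w| 56.0
```

```bash
python3 -m creep '[{"wx":-1,"wy":-5,"wz":4,"tx":20,"ty":-25,"tz":14,"gripper":0.2},{"wx":-2,"wy":-10,"wz":8,"tx":42,"ty":-52,"tz":28,"gripper":0.2},{"wx":-2,"wy":-15,"wz":12,"tx":63,"ty":-78,"tz":42,"gripper":0.2},{"wx":-3,"wy":-20,"wz":16,"tx":84,"ty":-104,"tz":56,"gripper":0.2},{"wx":-4,"wy":-25,"wz":20,"tx":105,"ty":-130,"tz":68,"gripper":0.2}]'
python3 - <<'E'
from h import *
plan(((.48,.13,.26),tool(-6,25)),((.49,.29,.16),tool(-6,25)))
E
```

```text
time_s: 12.35
tool_pos: [0.4775, 0.0066, 0.3003]
tool_rot: [-178.6, 7.1, 17.9]
force: [0.7, -0.4, -0.3]
grip_width: 0.0521
grasp_force: 0.0
t [  44.9 -115.8   37.8] w [  5.3 -17.3  23.2] |t| 130.0 |w| 29.0
t [ 115.5 -262.8  133.3] w [  5.3 -17.3  23.2] |t| 316.0 |w| 29.0
```

```bash
python3 -m creep '[{"wx":1,"wy":-3.5,"wz":4.6,"tx":13,"ty":-32,"tz":12,"gripper":0.2},{"wx":2,"wy":-7,"wz":9,"tx":26,"ty":-64,"tz":24,"gripper":0.2},{"wx":3,"wy":-10,"wz":14,"tx":38,"ty":-96,"tz":36,"gripper":0.2},{"wx":4,"wy":-14,"wz":18.5,"tx":54,"ty":-128,"tz":50,"gripper":0.2},{"wx":5,"wy":-17,"wz":23,"tx":68,"ty":-160,"tz":65,"gripper":0.2}]'
python3 - <<'E'
from h import *
R=tool(-6,25); z=R.as_matrix()[:,2]; k=np.array([np.cos(.105),-np.sin(.105),0])
for c in("scene","top"):
    p,W=cloud(c); print(c,[(np.round(r["point"],4),round(r["confidence"],2)) for r in nets.place_of("square_lid",c)[:2]])
    K=near(W,(.484,.291),.018,.047,.075); K=K[K[:,0]>.472]
    if len(K): print(" knob",len(K),K.mean(0).round(4),K.min(0).round(4),K.max(0).round(4))
g=np.array([.483,.291,.046])+k*.006+.012*z; print(g); plan((g+[0,0,.1],R),(g,R))
E
```

```text
time_s: 12.77
tool_pos: [0.485, 0.1794, 0.2304]
tool_rot: [-180.0, 24.8, -5.7]
force: [0.7, -1.3, 0.2]
grip_width: 0.0523
grasp_force: 0.0
scene [(array([0.4558, 0.2994, 0.0448]), 0.7), (array([0.3323, 0.3235, 0.0322]), 0.57)]
 knob 59 [0.4846 0.2897 0.0524] [0.4722 0.2799 0.047 ] [0.4951 0.3023 0.0587]
top [(array([0.3343, 0.321 , 0.0294]), 0.55), (array([0.4523, 0.2984, 0.0477]), 0.54)]
 knob 41 [0.4816 0.2924 0.054 ] [0.4724 0.2832 0.0472] [0.491  0.3015 0.0624]
[0.48392332 0.29090126 0.03512431]
t [  30.1 -112.3   90.8] w [ 0.2 -0.2  0.6] |t| 148.0 |w| 1.0
t [  72.  -112.1  181.6] w [ 0.2 -0.2  0.6] |t| 225.0 |w| 1.0
```

```bash
python3 -m creep '[{"wx":0,"wy":0,"wz":0.5,"tx":8,"ty":-30,"tz":24,"gripper":0.2},{"wx":0,"wy":0,"wz":0.5,"tx":16,"ty":-60,"tz":48,"gripper":0.2},{"wx":0,"wy":0,"wz":0.5,"tx":24,"ty":-90,"tz":72,"gripper":0.2},{"wx":0,"wy":0,"wz":0.5,"tx":30,"ty":-114,"tz":91,"gripper":0.2},{"wx":0,"wy":0,"wz":0.5,"tx":30,"ty":-114,"tz":91,"gripper":0.2}]'
python3 -m creep '[{"wx":0,"wy":0,"wz":0,"tx":15,"ty":0,"tz":32,"gripper":0.2},{"wx":0,"wy":0,"wz":0,"tx":30,"ty":0,"tz":63,"gripper":0.2},{"wx":0,"wy":0,"wz":0,"tx":36,"ty":0,"tz":76,"gripper":0.2},{"wx":0,"wy":0,"wz":0,"tx":41,"ty":0,"tz":86,"gripper":0.2},{"wx":0,"wy":0,"wz":0,"tx":41,"ty":0,"tz":88,"gripper":0.2}]'
python3 - <<'E'
from h import *
plan(((.484,.293,.037),tool(-6,25)))
for c in("top",):
    p,W=cloud(c); cv2.imwrite("pics/top6.png",cv2.resize(p[180:270,130:220],(540,540),interpolation=2)[:,:,::-1])
E
```

```text
time_s: 13.38
tool_pos: [0.482, 0.2951, 0.1341]
tool_rot: [180.0, 24.8, -5.7]
force: [-1.2, 0.1, 0.6]
grip_width: 0.0522
grasp_force: 0.0
time_s: 13.8
tool_pos: [0.486, 0.29, 0.0385]
tool_rot: [179.8, 24.6, -6.2]
force: [0.0, -0.3, -0.0]
grip_width: 0.0522
grasp_force: 0.0
t [-1.5 -2.8  2.4] w [ 0.1 -0.4 -0.1] |t| 4.0 |w| 0.0
```

View pics/top6.png

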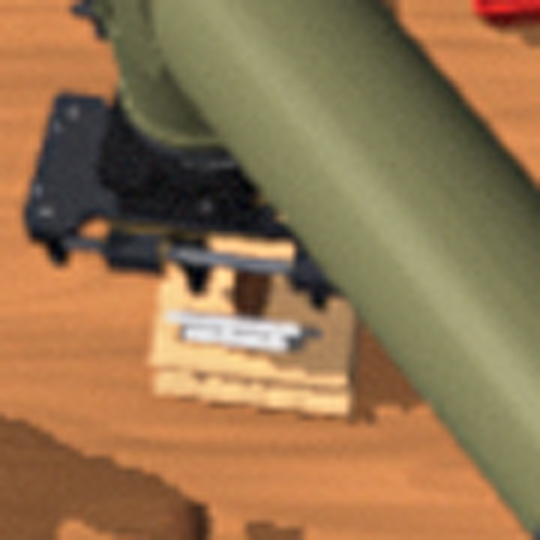

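The fingers at (195,275) and (318,290) straddle the square lid's knob at (250,290), about 3 mm off centre. Shift slightly, close, and lift.

```bash
python3 -m creep '[{"wx":0,"wy":0,"wz":0,"tx":0,"ty":-3,"tz":0,"gripper":-0.8},{"wx":0,"wy":0,"wz":0,"tx":0,"ty":-3,"tz":0,"gripper":-0.8},{"wx":0,"wy":0,"wz":0,"tx":0,"ty":-3,"tz":0,"gripper":-0.8},{"wx":0,"wy":0,"wz":0,"tx":0,"ty":-3,"tz":0,"gripper":-0.8},{"wx":0,"wy":0,"wz":0,"tx":0,"ty":-3,"tz":0,"gripper":-0.8}]' 45
python3 -m creep '[{"wx":0,"wy":0,"wz":0,"tx":0,"ty":0,"tz":0,"gripper":-0.8},{"wx":0,"wy":0,"wz":0,"tx":0,"ty":0,"tz":0,"gripper":-0.8},{"wx":0,"wy":0,"wz":0,"tx":0,"ty":0,"tz":0,"gripper":-0.8}]'
python3 -m creep '[{"wx":0,"wy":0,"wz":0,"tx":-8,"ty":0,"tz":-18,"gripper":-0.8},{"wx":0,"wy":0,"wz":0,"tx":-20,"ty":0,"tz":-45,"gripper":-0.8},{"wx":0,"wy":0,"wz":0,"tx":-37,"ty":0,"tz":-81,"gripper":-0.8},{"wx":0,"wy":0,"wz":0,"tx":-53,"ty":0,"tz":-116,"gripper":-0.8},{"wx":0,"wy":0,"wz":0,"tx":-66,"ty":0,"tz":-146,"gripper":-0.8}]'
python3 - <<'E'
from h import *
for az in(-17.7,): plan(((.56,.15,.28),tool(-6,25)),((.56,.12,.28),tool(az,0)),((.667,.038,.22),tool(az,-65)))
print(get_obs()["qpos"].round(1))
E
```

```text
time_s: 14.27
tool_pos: [0.4862, 0.295, 0.0396]
tool_rot: [179.9, 24.6, -6.0]
force: [0.6, 0.6, 0.5]
grip_width: 0.0269
grasp_force: 0.0
time_s: 14.52
tool_pos: [0.4861, 0.2948, 0.0392]
tool_rot: [179.9, 24.6, -6.0]
force: [0.4, -1.2, 1.0]
grip_width: 0.0191
grasp_force: 45.0
time_s: 14.93
tool_pos: [0.4866, 0.2953, 0.2015]
tool_rot: [179.9, 24.6, -6.0]
force: [0.7, 1.1, -0.5]
grip_width: 0.0184
grasp_force: 45.0
t [  47.5  137.1 -107.9] w [ 0.1 -0.4  0. ] |t| 181.0 |w| 0.0
t [  50.3  166.9 -109.1] w [ 2.6 24.5 11.6] |t| 206.0 |w| 27.0
t [ 179.8  237.3 -102.3] w [-4.4 89.2 12.3] |t| 315.0 |w| 90.0
[   2.6   31.4  -41.3   78.3    3.5   95.6 -133.8]
```

```bash
python3 -m creep '[{"wx":0.5,"wy":4,"wz":2,"tx":8,"ty":25,"tz":-16,"gripper":-0.8},{"wx":1,"wy":9,"wz":4,"tx":18,"ty":60,"tz":-40,"gripper":-0.8},{"wx":1.5,"wy":14,"wz":7,"tx":28,"ty":95,"tz":-63,"gripper":-0.8},{"wx":2,"wy":19,"wz":9,"tx":38,"ty":128,"tz":-84,"gripper":-0.8},{"wx":2.6,"wy":24.5,"wz":11.6,"tx":47,"ty":158,"tz":-103,"gripper":-0.8}]'
python3 - <<'E'
from h import *
for az in(-17.7,): plan(((.60,.08,.28),tool(az,-33)),((.667,.038,.22),tool(az,-65)))
print(get_obs()["qpos"].round(1))
E
```

```text
time_s: 15.35
tool_pos: [0.5567, 0.1265, 0.2747]
tool_rot: [180.0, -0.3, -17.9]
force: [1.6, 0.0, -0.8]
grip_width: 0.0187
grasp_force: 45.0
t [55.6 30.9 -5. ] w [ 0.1 32.7 -0.2] |t| 64.0 |w| 33.0
t [132.   50.2  55.4] w [ 0.2 64.7 -0.2] |t| 152.0 |w| 65.0
[  17.4   10.2  -37.4   89.2    6.4   82.5 -128.3]
```

```bash
python3 -m creep '[{"wx":0,"wy":6,"wz":0,"tx":8,"ty":5,"tz":0,"gripper":-0.8},{"wx":0,"wy":12,"wz":0,"tx":20,"ty":11,"tz":-1,"gripper":-0.8},{"wx":0,"wy":19,"wz":0,"tx":32,"ty":18,"tz":-2,"gripper":-0.8},{"wx":0,"wy":26,"wz":0,"tx":44,"ty":25,"tz":-3,"gripper":-0.8},{"wx":0,"wy":32.7,"wz":0,"tx":55,"ty":31,"tz":-5,"gripper":-0.8}]'
python3 - <<'E'
from h import *
for az in(-17.7,): plan(((.667,.038,.22),tool(az,-65)))
print(get_obs()["qpos"].round(1))
E
```

```text
time_s: 15.77
tool_pos: [0.5984, 0.0826, 0.2793]
tool_rot: [179.9, -33.0, -17.7]
force: [0.8, 0.4, -1.9]
grip_width: 0.0186
grasp_force: 45.0
t [33.9 21.5 92.8] w [ 0.1 32.   0. ] |t| 101.0 |w| 32.0
[  19.2   -8.8  -37.9  111.    18.3   50.4 -135.9]
```

```bash
python3 -m creep '[{"wx":0,"wy":5,"wz":0,"tx":5,"ty":4,"tz":15,"gripper":-0.8},{"wx":0,"wy":11,"wz":0,"tx":12,"ty":8,"tz":34,"gripper":-0.8},{"wx":0,"wy":18,"wz":0,"tx":20,"ty":13,"tz":55,"gripper":-0.8},{"wx":0,"wy":25,"wz":0,"tx":28,"ty":18,"tz":76,"gripper":-0.8},{"wx":0,"wy":32,"wz":0,"tx":34,"ty":21,"tz":92,"gripper":-0.8}]'
python3 -m creep '[{"wx":0,"wy":0,"wz":0,"tx":0,"ty":0,"tz":0,"gripper":-0.8}]'
python3 - <<'E'
from h import *
print(get_obs()["qpos"].round(1))
p0,R=pose(); print(p0.round(4)); print(R.as_matrix().round(3))
for c in("top","scene"):
    p,W=cloud(c); P,n=lid(W,p,(.678,.035),p0[2]-.018,.055,.013)
    b=cv2.minAreaRect(P[:,:2].astype(np.float32))
    print(c,len(P),"n",n.round(3),"rect",np.round([*b[0],*b[1],b[2]],4),"z",np.percentile(P[:,2],[5,50,95]).round(4))
    cv2.imwrite(f"pics/{c}7.png",cv2.resize((p[110:230,200:320] if c=="top" else p[160:280,280:400]),(400,400),interpolation=2)[:,:,::-1])
cv2.imwrite("pics/both7.png",np.hstack([cv2.imread("pics/top7.png"),cv2.imread("pics/scene7.png")]))
E
```

```text
time_s: 16.18
tool_pos: [0.6477, 0.0525, 0.2571]
tool_rot: [-178.6, -50.8, -18.1]
force: [0.7, -0.1, 1.4]
grip_width: 0.0188
grasp_force: 45.0
time_s: 16.27
tool_pos: [0.6469, 0.0437, 0.2552]
tool_rot: [-178.9, -50.7, -18.7]
force: [0.2, -2.6, -1.7]
grip_width: 0.0189
grasp_force: 45.0
[  49.4  -14.9  -63.6  122.3   34.1   25.1 -152.9]
[0.6469 0.0437 0.2552]
[[ 0.6   -0.306  0.739]
 [-0.203 -0.952 -0.23 ]
 [ 0.773 -0.012 -0.634]]
top 177 n [ 0.232 -0.063  0.971] rect [6.45900e-01 4.36000e-02 6.55000e-02 4.28000e-02 7.18645e+01] z [0.2288 0.2343 0.2412]
scene 552 n [ 0.241 -0.082  0.967] rect [6.48500e-01 4.32000e-02 6.70000e-02 4.18000e-02 7.09568e+01] z [0.2315 0.2359 0.241 ]
```

View pics/both7.png

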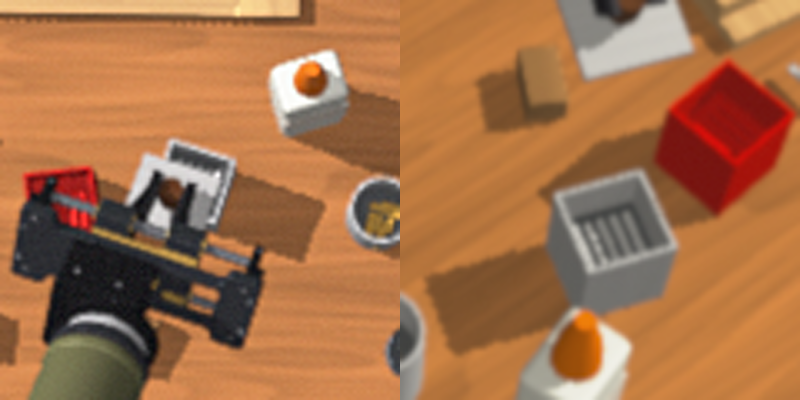

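The square lid is held above its tin (tin at (190,175) left, (615,240) right; lid at (175,190)), but joint 7 has reached its limit at -153 because the elbow is swung out. I'll fit the arm's kinematics from the poses logged so far to find a way in.

```bash
cat > kin.py <<'E'
from h import *
import itertools,os
D=[([71.052,18.392,-4.016,83.108,1.295,78.541,-3.26],[.2197,-.6118,.2226],[180,0,19.756]),
([-.635,47.308,-36.228,72.719,10.917,86.75,-129.988],[.5736,.2905,.0393],[-179.6,24.5,-5.6]),
([31.7,19.4,-35.4,78.3,6.9,109.9,-99.3],[.4833,-.0617,.3147],[-179.6,24.6,-5.7]),
([56.2,-14.8,-15,108.5,-28,78,-12.1],[.4319,-.1857,.3315],[178.1,-25.1,32.8]),
([56.7,5.9,-8.1,99.6,-33.5,93.2,20.1],[.4219,-.2126,.2902],[-172.4,-38.1,55.3]),
([62,28.3,-8.9,91.9,-40.6,108,46.8],[.4162,-.2299,.248],[-179.6,-64.9,79.5]),
([54.2,8.3,-6,91.3,-32.9,100.5,16.1],[.4287,-.227,.3406],[-169.1,-37.8,54.5]),
([2.6,31.4,-41.3,78.3,3.5,95.6,-133.8],[.4866,.2953,.2015],[179.9,24.6,-6]),
([17.4,10.2,-37.4,89.2,6.4,82.5,-128.3],[.5567,.1265,.2747],[180,-.3,-17.9]),
([19.2,-8.8,-37.9,111,18.3,50.4,-135.9],[.5984,.0826,.2793],[179.9,-33,-17.7]),
([49.4,-14.9,-63.6,122.3,34.1,25.1,-152.9],[.6469,.0437,.2552],[-178.9,-50.7,-18.7])]
Q=np.array([d[0] for d in D]);P=np.array([d[1] for d in D]);T=Ro.from_euler("xyz",[d[2] for d in D],degrees=True)
def chain(q,s,o1,o7):
    a=np.atleast_2d(q)*s; a=a+np.array([o1,0,0,0,0,0,o7]); R=Ro.identity(len(a)); out=[]
    for j,ax in enumerate("zyzyzyz"): R=R*Ro.from_euler(ax,a[:,j],degrees=True); out.append(R)
    return out
def fitall():
    best=None
    for s in itertools.product([1,-1],repeat=7):
        if s[1]<0: continue
        for o7 in (0,90,180,270):
            for o1 in(0,180):
                s_=np.array(s); e=np.degrees((chain(Q,s_,o1,o7)[-1].inv()*T).magnitude()).mean()
                if best is None or e<best[0]: best=(e,s_,o1,o7)
    return best
e,s,o1,o7=fitall()
def design(q):
    C=chain(q,s,o1,o7); n=len(C[0]); A=[np.tile(np.eye(3)[:,2:],(n,1,1))]  # base z
    for j in(1,2,3,4,6): A.append(C[j].as_matrix()[:,:,[0,2]])
    return np.concatenate(A,2),C[-1]
A,_=design(Q); x=np.linalg.lstsq(np.vstack([A.reshape(-1,A.shape[2]),1e-3*np.eye(A.shape[2])]),np.r_[P.ravel(),np.zeros(A.shape[2])],rcond=None)[0]
def fk(q): A,R=design(q); return A@x,R
lo=np.array([-163.93,-17.29,-79.2,3.27,-89.18,5.43,-154.24]);hi=np.array([163.93,119.83,71.16,140.29,269.18,117.66,154.24])
def ik(g,G,q0,w=.02,q3=None):
    def f(q):
        p,R=fk(q); r=np.r_[(p[0]-g)*1e3,np.degrees((R[0].inv()*G).as_rotvec()),w*(q-q0)]
        return np.r_[r,q[2]-q3] if q3 is not None else r
    r=least_squares(f,np.clip(q0,lo+.5,hi-.5),bounds=(lo,hi)); p,R=fk(r.x)
    return r.x,np.linalg.norm(p[0]-g)*1e3,np.degrees((R[0].inv()*G).magnitude())
E
python3 - <<'E'
from kin import *
print(e,s,o1,o7,x.round(3), "res mm",(np.linalg.norm(fk(Q)[0]-P,axis=1)*1e3).round(1))
q0=get_obs()["qpos"]
for z in(.22,.092):
  for q3 in(-60,-45,-30,-15,0,20,40):
    q,a,b=ik(np.array([.667,.038,z]),tool(-17.7,-65),np.array([19,20,q3,100,18,30,-115.]),.002,q3); print(z,q3,q.round(0),round(a,1),round(b,1))
E
```

```text
0.08095215488749348 [-1  1 -1  1 -1  1 -1] 0 90 [ 0.247  0.047  0.241 -0.037  0.241  0.031  0.252 -0.038  0.252 -0.007
  0.385] res mm [18.2  3.9  8.4  1.8  3.8  5.9  5.8  5.4  2.8  8.1  5. ]
0.22 -60 [  52.  -11.  -61.  127.   44.    8. -154.] 2.2 15.0
0.22 -45 [  37.   -9.  -45.  128.   47.   11. -154.] 1.7 15.5
0.22 -30 [  22.   -8.  -30.  128.   49.   12. -154.] 1.5 15.7
0.22 -15 [   7.   -8.  -15.  128.   51.   13. -154.] 1.4 15.8
0.22 0 [  -7.   -8.   -0.  128.   53.   14. -154.] 1.3 15.9
0.22 20 [ -26.   -7.   20.  127.   56.   15. -154.] 1.2 16.1
0.22 40 [ -45.   -7.   40.  126.   58.   16. -154.] 1.1 16.2
0.092 -60 [  48.   11.  -57.  125.   60.   13. -154.] 3.1 28.2
0.092 -45 [  36.    8.  -43.  126.   56.    9. -154.] 2.7 26.9
0.092 -30 [  23.    6.  -28.  128.   55.    7. -154.] 2.4 25.8
0.092 -15 [  10.    5.  -14.  129.   54.    6. -154.] 2.1 25.0
0.092 0 [  -4.    4.    1.  129.   54.    5. -154.] 1.9 24.2
0.092 20 [ -23.    5.   21.  128.   53.    5. -154.] 1.6 23.1
0.092 40 [ -43.    7.   42.  127.   50.    5. -154.] 1.4 21.7
```

```bash
sed -i 's/for j in(1,2,3,4,6)/for j in(0,1,2,3,4,5,6)/' kin.py
python3 - <<'E'
from kin import *
print(x.round(3), "res mm",(np.linalg.norm(fk(Q)[0]-P,axis=1)*1e3).round(1))
q0=get_obs()["qpos"]
def best(g,G,n=14):
    rng=np.random.default_rng(0); B=[]
    for i in range(n):
        s0=np.array([rng.uniform(-60,100),20,rng.uniform(-40,30),100,rng.uniform(-60,60),50,rng.uniform(-130,100)])
        q,a,b=ik(np.array(g),G,s0,.001); B.append((a+b,q))
    return min(B,key=lambda t:t[0])
for p in((.50,-.42,.05),(.42,-.50,.05)):
  for az in(-60,-20,20,60):
    for t in(-45,-60):
      er,q=best(p,tool(az,t),8); print(p,az,t,round(er,1),q.round(0))
for az in(-17.7,72.3): print("vert",az,best((.678,.035,.1),tool(az,0)))
E
```

```text
[ 0.122  0.014  0.122  0.033  0.242 -0.013  0.242  0.034  0.243 -0.038
  0.243  0.007  0.192 -0.007  0.192] res mm [17.9  5.1  7.7  2.3  2.3  4.   4.9  4.9  2.6  6.9  4.9]
(0.5, -0.42, 0.05) -60 -45 0.7 [ 20.  11.  14. 129.  95.  16. 154.]
(0.5, -0.42, 0.05) -60 -60 0.0 [ 40.  19. -17. 134. 126.  44. 120.]
(0.5, -0.42, 0.05) -20 -45 0.0 [ -0.  25.  61. 125. 263.  43.  21.]
(0.5, -0.42, 0.05) -20 -60 0.0 [ 29.  22.  31. 133. 235.  48.  56.]
(0.5, -0.42, 0.05) 20 -45 0.0 [ 65.  25.  -5. 110. -57.  54.  29.]
(0.5, -0.42, 0.05) 20 -60 0.0 [ 74.  32.  -9. 110. -70.  61.  46.]
(0.5, -0.42, 0.05) 60 -45 0.0 [ 66.  42. -11.  82. -33.  81.  39.]
(0.5, -0.42, 0.05) 60 -60 0.0 [ 72.  51. -16.  77. -38.  89.  41.]
(0.42, -0.5, 0.05) -60 -45 0.0 [ 54.   9.  -7. 130. 107.  11. 154.]
(0.42, -0.5, 0.05) -60 -60 0.0 [ 58.  17. -19. 136. 147.  37. 112.]
(0.42, -0.5, 0.05) -20 -45 0.0 [125.  38. -74. 124.  33.   9. -74.]
(0.42, -0.5, 0.05) -20 -60 0.0 [ 18.  50.  68. 125. 240.  84.  40.]
(0.42, -0.5, 0.05) 20 -45 0.0 [ 73.  29.  -3. 103. -52.  62.  32.]
(0.42, -0.5, 0.05) 20 -60 0.0 [ 83.  37.  -8. 102. -61.  69.  44.]
(0.42, -0.5, 0.05) 60 -45 0.0 [ 72.  45.  -9.  75. -30.  89.  43.]
(0.42, -0.5, 0.05) 60 -60 0.0 [ 77.  55. -13.  68. -34.  98.  44.]
vert -17.7 (np.float64(6.233252796189702e-05), array([   4.65063667,   26.21475204,  -10.5113387 ,   87.10894057,
          5.0173552 ,   67.13740592, -114.45374861]))
vert 72.3 (np.float64(5.586480447849103e-05), array([ 13.67586897,  27.48526098, -24.67368168,  87.35649324,
        12.01124406,  67.78876433, -30.79533768]))
```

Better plan: tilt back, lay the lid knob-up on the empty bench at about (0.50, -0.42), then regrip the knob from straight above and place it with a vertical tool, which is comfortably in reach.

```bash
python3 -m creep '[{"wx":0,"wy":-5,"wz":0,"tx":5,"ty":0,"tz":-15,"gripper":-0.8},{"wx":0,"wy":-11,"wz":0,"tx":10,"ty":0,"tz":-35,"gripper":-0.8},{"wx":0,"wy":-17,"wz":0,"tx":16,"ty":0,"tz":-55,"gripper":-0.8},{"wx":0,"wy":-24,"wz":0,"tx":20,"ty":0,"tz":-75,"gripper":-0.8},{"wx":0,"wy":-30,"wz":0,"tx":24,"ty":0,"tz":-90,"gripper":-0.8}]'
python3 - <<'E'
from h import *
print(get_obs()["qpos"].round(1)); plan(((.5,-.05,.34),tool(5,0)),((.5,-.2,.33),tool(30,-20)))
E
```

```text
time_s: 16.78
tool_pos: [0.5951, 0.069, 0.337]
tool_rot: [-178.9, -20.5, -17.3]
force: [1.2, -0.5, -0.8]
grip_width: 0.0187
grasp_force: 45.0
[  30.3   -3.6  -42.9   96.5    7.3   67.8 -121.8]
t [-50.7 141.5 -25.1] w [  2.9 -20.5 -21.9] |t| 152.0 |w| 30.0
t [-12.3 285.1  -2.9] w [ 15.3  -1.  -44.4] |t| 285.0 |w| 47.0
```

```bash
python3 -m creep '[{"wx":1,"wy":-2,"wz":-5,"tx":-6,"ty":28,"tz":-4,"gripper":-0.8},{"wx":2,"wy":-4,"wz":-11,"tx":-14,"ty":62,"tz":-8,"gripper":-0.8},{"wx":3,"wy":-6,"wz":-17,"tx":-22,"ty":98,"tz":-12,"gripper":-0.8},{"wx":4,"wy":-8,"wz":-23,"tx":-30,"ty":134,"tz":-14,"gripper":-0.8},{"wx":5,"wy":-9,"wz":-29,"tx":-30,"ty":170,"tz":-14,"gripper":-0.8}]'
python3 - <<'E'
from h import *
print(get_obs()["qpos"].round(1)); plan(((.5,-.25,.31),tool(40,-20)),((.5,-.42,.24),tool(60,-45)))
E
```

```text
time_s: 17.2
tool_pos: [0.5172, -0.075, 0.3341]
tool_rot: [177.8, -11.6, 10.8]
force: [0.8, -1.1, -0.5]
grip_width: 0.0186
grasp_force: 45.0
[ 36.5  -7.9 -26.7  99.2  -5.7  76.3 -68.9]
t [-53.6 168.1  19.9] w [ 10.1   8.7 -28. ] |t| 178.0 |w| 31.0
t [-99.  332.6  88.2] w [ 25.6  32.1 -43.3] |t| 358.0 |w| 60.0
```

```bash
python3 -m creep '[{"wx":2,"wy":2,"wz":-5,"tx":-10,"ty":33,"tz":4,"gripper":-0.8},{"wx":4,"wy":4,"wz":-11,"tx":-21,"ty":68,"tz":8,"gripper":-0.8},{"wx":6,"wy":6,"wz":-17,"tx":-32,"ty":102,"tz":12,"gripper":-0.8},{"wx":8,"wy":8,"wz":-23,"tx":-43,"ty":136,"tz":16,"gripper":-0.8},{"wx":10,"wy":9,"wz":-28,"tx":-54,"ty":168,"tz":20,"gripper":-0.8}]'
python3 - <<'E'
from h import *
print(get_obs()["qpos"].round(1)); plan(((.5,-.42,.24),tool(60,-45)),((.5,-.42,.2),tool(60,-60)))
E
```

```text
time_s: 17.62
tool_pos: [0.5017, -0.2317, 0.3125]
tool_rot: [179.7, -19.4, 36.4]
force: [0.2, 0.7, -0.5]
grip_width: 0.0188
grasp_force: 45.0
[ 43.9  -0.6  -9.8  96.9 -18.7  77.3 -16.4]
t [-130.8  150.4   31.6] w [ 13.   25.3 -20.1] |t| 202.0 |w| 35.0
t [-144.1  150.2   69.3] w [ 15.7  40.  -18.4] |t| 219.0 |w| 47.0
```

```bash
python3 -m creep '[{"wx":2,"wy":5,"wz":-4,"tx":-26,"ty":30,"tz":6,"gripper":-0.8},{"wx":5,"wy":10,"wz":-8,"tx":-52,"ty":60,"tz":12,"gripper":-0.8},{"wx":7,"wy":15,"wz":-12,"tx":-78,"ty":90,"tz":18,"gripper":-0.8},{"wx":10,"wy":20,"wz":-16,"tx":-104,"ty":120,"tz":24,"gripper":-0.8},{"wx":13,"wy":25,"wz":-20,"tx":-130,"ty":150,"tz":31,"gripper":-0.8}]'
python3 - <<'E'
from h import *
print(get_obs()["qpos"].round(1)); plan(((.5,-.42,.12),tool(60,-62)),((.5,-.42,.035),tool(60,-62)))
E
```

```text
time_s: 18.03
tool_pos: [0.4987, -0.4157, 0.2423]
tool_rot: [-179.8, -43.9, 58.9]
force: [1.0, -0.7, 0.4]
grip_width: 0.0188
grasp_force: 45.0
[ 59.3  31.   -2.1  75.1 -37.5  95.5  29.9]
t [-86.9   3.6  86. ] w [ 0.7 18.1 -0.7] |t| 122.0 |w| 18.0
t [-145.9    3.8  147.3] w [ 0.7 18.1 -0.7] |t| 207.0 |w| 18.0
```

```bash
python3 -m creep '[{"wx":0,"wy":4,"wz":0,"tx":-20,"ty":1,"tz":20,"gripper":-0.8},{"wx":0,"wy":9,"wz":0,"tx":-45,"ty":2,"tz":45,"gripper":-0.8},{"wx":0.5,"wy":14,"wz":-0.5,"tx":-70,"ty":3,"tz":70,"gripper":-0.8},{"wx":0.7,"wy":18,"wz":-0.7,"tx":-87,"ty":3,"tz":86,"gripper":-0.8},{"wx":0.7,"wy":18,"wz":-0.7,"tx":-87,"ty":3,"tz":86,"gripper":-0.8}]'
python3 - <<'E'
from h import *
p0,R=pose(); print(p0.round(4)); plan((p0-[0,0,.01],R))
for c in("top","scene"):
    p,W=cloud(c); P,n=lid(W,p,(.5,-.43),p0[2]-.018,.05,.012)
    b=cv2.minAreaRect(P[:,:2].astype(np.float32))
    print(c,len(P),"n",n.round(3),"rect",np.round([*b[0],*b[1],b[2]],4),"z",np.percentile(P[:,2],[5,50,95]).round(4))
E
```

```text
time_s: 18.45
tool_pos: [0.4946, -0.4153, 0.1042]
tool_rot: [-176.8, -62.1, 56.9]
force: [-2.7, 2.3, -5.4]
grip_width: 0.0186
grasp_force: 45.0
[ 0.4946 -0.4153  0.1042]
t [-8.8  0.3  4.7] w [0. 0. 0.] |t| 10.0 |w| 0.0
top 275 n [0.057 0.029 0.998] rect [ 0.4907 -0.4204  0.0651  0.067  59.3834] z [0.0811 0.0859 0.0902]
scene 662 n [0.035 0.048 0.998] rect [ 0.4937 -0.4225  0.0657  0.0664 60.9733] z [0.0898 0.093  0.0964]
```

```bash
python3 -m creep '[{"wx":0,"wy":1,"wz":0,"tx":-12,"ty":0,"tz":6,"gripper":-0.8},{"wx":0,"wy":2,"wz":0,"tx":-30,"ty":1,"tz":16,"gripper":-0.8},{"wx":0,"wy":3,"wz":0,"tx":-46,"ty":1,"tz":25,"gripper":-0.8},{"wx":0,"wy":3,"wz":0,"tx":-56,"ty":2,"tz":30,"gripper":-0.8},{"wx":0,"wy":3,"wz":0,"tx":-56,"ty":2,"tz":30,"gripper":-0.8}]'
python3 -m creep '[{"wx":0,"wy":0,"wz":0,"tx":-3,"ty":0,"tz":1.5,"gripper":-0.8},{"wx":0,"wy":0,"wz":0,"tx":-5.5,"ty":0,"tz":3,"gripper":-0.8},{"wx":0,"wy":0,"wz":0,"tx":-5.5,"ty":0,"tz":3,"gripper":-0.8}]'
python3 - <<'E'
from h import *
p0,R=pose(); print(p0.round(4),get_obs()["force"].round(1)); plan((p0-[0,0,.01],R))
for c in("top","scene"):
    p,W=cloud(c); P,n=lid(W,p,(.49,-.42),p0[2]-.017,.05,.012)
    b=cv2.minAreaRect(P[:,:2].astype(np.float32))
    print(c,len(P),"n",n.round(3),"rect",np.round([*b[0],*b[1],b[2]],4),"z",np.percentile(P[:,2],[5,50,95]).round(4))
E
```

```text
time_s: 18.97
tool_pos: [0.501, -0.4197, 0.0583]
tool_rot: [-180.0, -64.6, 59.7]
force: [0.0, 1.0, -1.0]
grip_width: 0.0188
grasp_force: 45.0
time_s: 19.22
tool_pos: [0.5004, -0.4204, 0.0524]
tool_rot: [179.9, -64.7, 59.6]
force: [-0.6, 0.0, -0.3]
grip_width: 0.0188
grasp_force: 45.0
[ 0.5004 -0.4204  0.0524] [-0.6  0.  -0.3]
t [-9.  -0.   4.3] w [0. 0. 0.] |t| 10.0 |w| 0.0
top 267 n [0.02  0.017 1.   ] rect [ 0.4971 -0.4255  0.0655  0.0669 59.8677] z [0.0303 0.0344 0.0384]
scene 611 n [-0.011  0.013  1.   ] rect [ 0.4977 -0.4267  0.066   0.0691 59.0078] z [0.0309 0.0339 0.037 ]
```

```bash
python3 -m creep '[{"wx":0,"wy":0,"wz":0,"tx":-6,"ty":0,"tz":3,"gripper":-0.8},{"wx":0,"wy":0,"wz":0,"tx":-12,"ty":0,"tz":6,"gripper":-0.8},{"wx":0,"wy":0,"wz":0,"tx":-16.5,"ty":0,"tz":8,"gripper":-0.8},{"wx":0,"wy":0,"wz":0,"tx":-16.5,"ty":0,"tz":8,"gripper":-0.8}]'
python3 -m creep '[{"wx":0,"wy":0,"wz":0,"tx":-1,"ty":0,"tz":0.5,"gripper":-0.8},{"wx":0,"wy":0,"wz":0,"tx":-2,"ty":0,"tz":1,"gripper":-0.8},{"wx":0,"wy":0,"wz":0,"tx":-2,"ty":0,"tz":1,"gripper":-0.8}]'
```

```text
time_s: 19.65
tool_pos: [0.4994, -0.4197, 0.0314]
tool_rot: [-179.6, -64.9, 59.1]
force: [0.8, 0.1, 0.0]
grip_width: 0.0184
grasp_force: 45.0
time_s: 19.9
tool_pos: [0.4996, -0.4197, 0.0313]
tool_rot: [-179.8, -65.0, 59.4]
force: [-2.0, 0.4, 5.1]
grip_width: 0.0183
grasp_force: 45.0
```

Contact. Release, back off and rise, then turn the tool straight down.

```bash
python3 -m creep '[{"wx":0,"wy":0,"wz":0,"tx":0,"ty":0,"tz":0,"gripper":-0.2},{"wx":0,"wy":0,"wz":0,"tx":0,"ty":0,"tz":0,"gripper":0},{"wx":0,"wy":0,"wz":0,"tx":0,"ty":0,"tz":-8,"gripper":0},{"wx":0,"wy":0,"wz":0,"tx":4,"ty":0,"tz":-40,"gripper":0},{"wx":0,"wy":0,"wz":0,"tx":20,"ty":0,"tz":-75,"gripper":0}]'
python3 -m creep '[{"wx":0,"wy":-5,"wz":0,"tx":35,"ty":0,"tz":0,"gripper":0},{"wx":0,"wy":-12,"wz":0,"tx":70,"ty":0,"tz":0,"gripper":0},{"wx":0,"wy":-19,"wz":0,"tx":105,"ty":0,"tz":5,"gripper":0},{"wx":0,"wy":-26,"wz":0,"tx":125,"ty":0,"tz":10,"gripper":0},{"wx":0,"wy":-33,"wz":0,"tx":130,"ty":0,"tz":10,"gripper":0}]'
python3 -m creep '[{"wx":0,"wy":-7,"wz":0,"tx":0,"ty":0,"tz":0,"gripper":0},{"wx":0,"wy":-14,"wz":0,"tx":0,"ty":0,"tz":0,"gripper":0},{"wx":0,"wy":-21,"wz":0,"tx":0,"ty":0,"tz":0,"gripper":0},{"wx":0,"wy":-28,"wz":0,"tx":0,"ty":0,"tz":0,"gripper":0},{"wx":0,"wy":-32,"wz":0,"tx":0,"ty":0,"tz":0,"gripper":0}]'
python3 - <<'E'
from h import *
p0,R=pose(); print(p0.round(4),get_obs()["qpos"].round(1)); C=[]
for c in("top","scene"):
    p,W=cloud(c); P,n=lid(W,p,(.4975,-.426),.013,.05,.012); P=P[P[:,2]<.02]
    b=cv2.minAreaRect(P[:,:2].astype(np.float32)); C.append(b[0])
    print(c,len(P),"n",n.round(3),"rect",np.round([*b[0],*b[1],b[2]],4),"z",np.percentile(P[:,2],[5,50,95]).round(4))
    K=near(W,(.4975,-.426),.02,.025,.06); print(len(K),K.mean(0).round(4) if len(K) else 0)
g=np.array([*np.mean(C,0),.020]);print(g)
for az in(60,-30,): plan((g+[0,0,.1],tool(az,0)),(g,tool(az,0)))
E
```

```text
time_s: 20.32
tool_pos: [0.4688, -0.4693, 0.077]
tool_rot: [-178.8, -65.0, 58.6]
force: [-0.1, -1.0, -0.5]
grip_width: 0.0407
grasp_force: 0.0
time_s: 20.73
tool_pos: [0.5054, -0.4154, 0.1997]
tool_rot: [179.5, -31.5, 59.9]
force: [0.3, 0.8, -0.5]
grip_width: 0.0434
grasp_force: 0.0
time_s: 21.15
tool_pos: [0.5053, -0.4135, 0.1957]
tool_rot: [179.9, 0.4, 59.8]
force: [1.6, 1.5, 0.6]
grip_width: 0.0437
grasp_force: 0.0
[ 0.5053 -0.4135  0.1957] [34.3 19.2  3.2 85.2 -0.7 75.5  7.2]
top 167 n [-0.     0.003  1.   ] rect [ 5.00100e-01 -4.16900e-01  4.92000e-02  6.70000e-02  5.97499e+01] z [0.0086 0.0122 0.017 ]
2 [ 0.4989 -0.4161  0.0353]
scene 805 n [-0.002  0.001  1.   ] rect [ 0.4967 -0.4258  0.0669  0.0674 59.5736] z [0.0103 0.0133 0.0163]
96 [ 0.4991 -0.4257  0.0371]
[ 0.49837494 -0.4213624   0.02      ]
t [-12.9  -1.7  74.4] w [-0.   0.1  0. ] |t| 76.0 |w| 0.0
t [-12.8  -1.6 174.4] w [-0.   0.1  0. ] |t| 175.0 |w| 0.0
t [-12.9  -1.7  74.4] w [ 0.   0.1 90. ] |t| 76.0 |w| 90.0
t [-12.8  -1.6 174.4] w [ 0.   0.1 90. ] |t| 175.0 |w| 90.0
```

```bash
python3 -m creep '[{"wx":0,"wy":-0.4,"wz":0,"tx":-15,"ty":-1,"tz":30,"gripper":0},{"wx":0,"wy":-0.4,"wz":0,"tx":-15,"ty":-1,"tz":70,"gripper":0},{"wx":0,"wy":-0.4,"wz":0,"tx":-15,"ty":-1,"tz":110,"gripper":0},{"wx":0,"wy":-0.4,"wz":0,"tx":-15,"ty":-1,"tz":135,"gripper":0},{"wx":0,"wy":-0.4,"wz":0,"tx":-15,"ty":-1,"tz":135,"gripper":0}]'
python3 - <<'E'
from h import *
p0,R=pose(); 
p,W=cloud("scene"); P,n=lid(W,p,(.4975,-.426),.013,.05,.012); P=P[P[:,2]<.02]; print(cv2.minAreaRect(P[:,:2].astype(np.float32)))
plan(((.497,-.426,.019),tool(60,0)))
cv2.imwrite("pics/s8.png",cv2.resize(p[180:300,40:190],(600,480),interpolation=2)[:,:,::-1])
E
```

```text
time_s: 21.67
tool_pos: [0.4877, -0.4271, 0.0509]
tool_rot: [-179.1, 0.4, 59.3]
force: [-1.7, 0.8, -1.0]
grip_width: 0.0435
grasp_force: 0.0
((0.5025230646133423, -0.41609278321266174), (0.04364227131009102, 0.06801988184452057), 58.638450622558594)
t [ 6.1  5.3 35.6] w [-0.6  0.5 -0.7] |t| 37.0 |w| 1.0
```

View pics/s8.png

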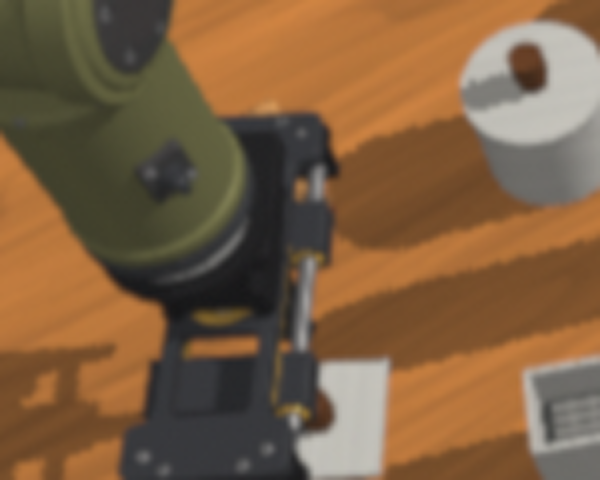

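The round lid sits flat on its tin (530,85); the square lid lies knob-up beneath the hand (knob at (320,410)).

```bash
python3 -m creep '[{"wx":0,"wy":0,"wz":0,"tx":0,"ty":0,"tz":0,"gripper":0},{"wx":0,"wy":0,"wz":0,"tx":0,"ty":0,"tz":0,"gripper":0}]'
python3 -c "
from h import *
plan(((.497,-.426,.019),tool(60,0)))"
```

```text
time_s: 21.88
tool_pos: [0.4945, -0.4306, 0.0612]
tool_rot: [179.9, 0.6, 59.4]
force: [-0.2, 0.3, 1.5]
grip_width: 0.0436
grasp_force: 0.0
t [ 5.6 -0.3 42.1] w [ 0.1  0.6 -0.6] |t| 42.0 |w| 1.0
```

```bash
python3 -m creep '[{"wx":0,"wy":0.5,"wz":0,"tx":5,"ty":0,"tz":8,"gripper":0},{"wx":0,"wy":0.5,"wz":0,"tx":5,"ty":0,"tz":20,"gripper":0},{"wx":0,"wy":0.5,"wz":0,"tx":5,"ty":0,"tz":32,"gripper":0},{"wx":0,"wy":0.5,"wz":0,"tx":5,"ty":0,"tz":40,"gripper":0},{"wx":0,"wy":0.5,"wz":0,"tx":5,"ty":0,"tz":40,"gripper":0}]'
python3 -m creep '[{"wx":0,"wy":0,"wz":0,"tx":0,"ty":0,"tz":0,"gripper":-0.8},{"wx":0,"wy":0,"wz":0,"tx":0,"ty":0,"tz":0,"gripper":-0.8},{"wx":0,"wy":0,"wz":0,"tx":0,"ty":0,"tz":0,"gripper":-0.8},{"wx":0,"wy":0,"wz":0,"tx":0,"ty":0,"tz":0,"gripper":-0.8},{"wx":0,"wy":0,"wz":0,"tx":0,"ty":0,"tz":0,"gripper":-0.8}]'
python3 -m creep '[{"wx":0,"wy":0,"wz":0,"tx":0,"ty":0,"tz":-15,"gripper":-0.8},{"wx":0,"wy":0,"wz":0,"tx":0,"ty":0,"tz":-45,"gripper":-0.8},{"wx":0,"wy":0,"wz":0,"tx":0,"ty":0,"tz":-85,"gripper":-0.8},{"wx":0,"wy":0,"wz":0,"tx":0,"ty":0,"tz":-125,"gripper":-0.8},{"wx":0,"wy":0,"wz":0,"tx":0,"ty":0,"tz":-165,"gripper":-0.8}]'
python3 -c "
from h import *
plan(((.497,-.3,.28),tool(45,0)),((.57,-.12,.28),tool(10,0)),((.678,.035,.28),tool(-17.7,0)))"
```

```text
time_s: 22.3
tool_pos: [0.4941, -0.4229, 0.0153]
tool_rot: [-179.6, 0.0, 59.5]
force: [-0.7, 0.8, -0.0]
grip_width: 0.0438
grasp_force: 0.0
time_s: 22.72
tool_pos: [0.4962, -0.4246, 0.019]
tool_rot: [-179.9, 0.1, 59.5]
force: [-0.5, 0.7, 1.3]
grip_width: 0.0189
grasp_force: 45.0
time_s: 23.13
tool_pos: [0.4958, -0.4241, 0.1851]
tool_rot: [-179.8, 0.0, 59.5]
force: [0.3, -0.6, -0.4]
grip_width: 0.0189
grasp_force: 45.0
t [107.5 -62.2 -94.9] w [-0.1  0.1 14.5] |t| 156.0 |w| 15.0
t [299.6 -90.6 -94.9] w [-0.1  0.1 49.5] |t| 327.0 |w| 50.0
t [488.  -76.1 -95.1] w [-0.1  0.1 77.2] |t| 503.0 |w| 77.0
```

```bash
python3 -m creep '[{"wx":0,"wy":0,"wz":5,"tx":20,"ty":-8,"tz":-25,"gripper":-0.8},{"wx":0,"wy":0,"wz":10,"tx":48,"ty":-16,"tz":-50,"gripper":-0.8},{"wx":0,"wy":0,"wz":15,"tx":80,"ty":-25,"tz":-70,"gripper":-0.8},{"wx":0,"wy":0,"wz":20,"tx":110,"ty":-32,"tz":-90,"gripper":-0.8},{"wx":0,"wy":0,"wz":26,"tx":148,"ty":-40,"tz":-95,"gripper":-0.8}]'
python3 -c "
from h import *
plan(((.678,.035,.28),tool(-17.7,0)))"
```

```text
time_s: 23.55
tool_pos: [0.5376, -0.2777, 0.2828]
tool_rot: [179.7, -0.0, 33.1]
force: [1.4, -1.2, -0.1]
grip_width: 0.0187
grasp_force: 45.0
t [ 288.3 -185.4    2.1] w [ 0.2 -0.2 50.8] |t| 343.0 |w| 51.0
```

```bash
python3 -m creep '[{"wx":0,"wy":0,"wz":5,"tx":31,"ty":-20,"tz":0,"gripper":-0.8},{"wx":0,"wy":0,"wz":10,"tx":64,"ty":-41,"tz":0,"gripper":-0.8},{"wx":0,"wy":0,"wz":15,"tx":97,"ty":-62,"tz":1,"gripper":-0.8},{"wx":0,"wy":0,"wz":20,"tx":130,"ty":-84,"tz":1,"gripper":-0.8},{"wx":0,"wy":0,"wz":26,"tx":162,"ty":-104,"tz":1,"gripper":-0.8}]'
python3 -c "
from h import *
plan(((.678,.035,.24),tool(-17.7,0)))"
```

```text
time_s: 23.97
tool_pos: [0.6149, -0.0981, 0.2775]
tool_rot: [-179.9, 0.1, 7.3]
force: [0.8, 0.2, -0.7]
grip_width: 0.0188
grasp_force: 45.0
t [  79.5 -124.    37.5] w [-0.   0.1 25. ] |t| 152.0 |w| 25.0
```

```bash
python3 -m creep '[{"wx":0,"wy":0,"wz":5,"tx":16,"ty":-26,"tz":0,"gripper":-0.8},{"wx":0,"wy":0,"wz":10,"tx":33,"ty":-52,"tz":3,"gripper":-0.8},{"wx":0,"wy":0,"wz":15,"tx":50,"ty":-80,"tz":12,"gripper":-0.8},{"wx":0,"wy":0,"wz":20,"tx":66,"ty":-104,"tz":24,"gripper":-0.8},{"wx":0,"wy":0,"wz":25,"tx":79,"ty":-124,"tz":37,"gripper":-0.8}]'
python3 -m creep '[{"wx":0,"wy":0,"wz":0,"tx":0,"ty":0,"tz":0,"gripper":-0.8}]'
python3 - <<'E'
from h import *
print(get_obs()["qpos"].round(1)); p0,R=pose(); print(p0.round(4),get_obs()["tool_rot"])
for c in("top","scene"):
    p,W=cloud(c); P,n=lid(W,p,(.678,.035),p0[2]-.008,.06,.01)
    b=cv2.minAreaRect(P[:,:2].astype(np.float32)); print(c,len(P),n.round(3),np.round([*b[0],*b[1],b[2]],4),np.median(P[:,2]).round(4))
    Q=near(W,(.678,.035),.06,.063,.076)
    if len(Q)>5: b=cv2.minAreaRect(Q[:,:2].astype(np.float32)); print(" tin",len(Q),np.round([*b[0],*b[1],b[2]],4))
plan(((.678,.035,.11),tool(-17.7,0)))
E
```

```text
time_s: 24.38
tool_pos: [0.6774, 0.036, 0.2402]
tool_rot: [-179.9, 0.1, -17.6]
force: [0.6, -0.5, -1.1]
grip_width: 0.0188
grasp_force: 45.0
time_s: 24.47
tool_pos: [0.676, 0.041, 0.2362]
tool_rot: [-179.9, 0.5, -17.2]
force: [-0.7, 1.8, -0.9]
grip_width: 0.0186
grasp_force: 45.0
[  -2.9   21.7   -3.6   77.2    1.    81.5 -113.6]
[0.676  0.041  0.2362] [-179.86916029    0.47554369  -17.15187746]
top 0 [0. 0. 1.] [0. 0. 0. 0. 0.] nan
scene 564 [0.003 0.001 1.   ] [6.82000e-01 3.46000e-02 6.68000e-02 5.71000e-02 7.19392e+01] 0.2314
 tin 261 [6.79400e-01 3.41000e-02 6.33000e-02 6.50000e-02 7.32205e+01]
t [  2.2  -1.4 128.9] w [0.1 0.3 0.4] |t| 129.0 |w| 1.0
  return _methods._mean(a, axis=axis, dtype=dtype,
  ret = um.true_divide(
h.py:28: RuntimeWarning: Mean of empty slice.
  m0=np.median(P,0) if _==0 else P.mean(0); n=np.linalg.svd(P-m0)[2][2]; n*=np.sign(n[2]); P=P[abs((P-m0)@n)<.005]
  ret = ret.dtype.type(ret / rcount)
```

```bash
python3 -m creep '[{"wx":0,"wy":0,"wz":0,"tx":1,"ty":-1,"tz":30,"gripper":-0.8},{"wx":0,"wy":0,"wz":0,"tx":1,"ty":-1,"tz":70,"gripper":-0.8},{"wx":0,"wy":0,"wz":0,"tx":1,"ty":-1,"tz":105,"gripper":-0.8},{"wx":0,"wy":0,"wz":0,"tx":1,"ty":-1,"tz":135,"gripper":-0.8},{"wx":0,"wy":0,"wz":0,"tx":1,"ty":-1,"tz":135,"gripper":-0.8}]'
python3 -m creep '[{"wx":0,"wy":0,"wz":0,"tx":0,"ty":0,"tz":0,"gripper":-0.8},{"wx":0,"wy":0,"wz":0,"tx":0,"ty":0,"tz":0,"gripper":-0.8}]'
cat > sq.py <<'E'
from h import *
p0,R=pose(); print(p0.round(4),get_obs()["tool_rot"].round(1),get_obs()["force"].round(1))
for c in("top","scene"):
    p,W=cloud(c); z=p0[2]-.006
    h=cv2.cvtColor(p,cv2.COLOR_RGB2HSV); m=(h[...,1]<60)&(h[...,2]>90)&(abs(W[...,2]-z)<.008)&(np.hypot(W[...,0]-.678,W[...,1]-.035)<.055); P=W[m]
    a=np.radians(-17.7); U=np.array([[np.cos(a),np.sin(a)],[-np.sin(a),np.cos(a)]]); L=(P[:,:2]-[.678,.035])@U.T*1e3
    if len(L)>10:
        print(c,len(L),"x' 1/99%",np.percentile(L[:,0],[1,99]).round(1),"y'",np.percentile(L[:,1],[1,99]).round(1),"z",np.median(P[:,2]).round(4),np.linalg.svd(P-P.mean(0),full_matrices=False)[2][2].round(3))
    cv2.imwrite(f"pics/{c}9.png",cv2.resize((p[110:230,200:320] if c=="top" else p[160:280,280:400]),(400,400),interpolation=2)[:,:,::-1])
cv2.imwrite("pics/both9.png",np.hstack([cv2.imread("pics/top9.png"),cv2.imread("pics/scene9.png")]))
E
python3 sq.py
python3 - <<'E'
# tin from first pictures, same axes
from h import *
for c in("top","scene"):
    d=np.load(f"pics/{c}0.npy"); i=optics.camera_info(c); f=210/np.tan(np.radians(i["fovy"]/2)); v,u=np.mgrid[:420,:560]
    W=(np.stack([(u-i["cx"])/f*d,(v-i["cy"])/f*d,d],-1)-i["t"])@i["R"]; P=near(W,(.678,.035),.06,.063,.076)
    a=np.radians(-17.7); U=np.array([[np.cos(a),np.sin(a)],[-np.sin(a),np.cos(a)]]); L=(P[:,:2]-[.678,.035])@U.T*1e3
    print("tin",c,np.percentile(L,[1,99],axis=0).T.round(1))
E
```

```text
time_s: 24.98
tool_pos: [0.6726, 0.0307, 0.0983]
tool_rot: [179.7, 0.7, -17.6]
force: [-1.7, 0.7, -2.3]
grip_width: 0.0188
grasp_force: 45.0
time_s: 25.15
tool_pos: [0.6792, 0.0325, 0.1081]
tool_rot: [-180.0, -0.1, -17.5]
force: [-0.2, -0.0, -1.2]
grip_width: 0.0188
grasp_force: 45.0
[0.6792 0.0325 0.1081] [-1.80e+02 -1.00e-01 -1.75e+01] [-0.2 -0.  -1.2]
scene 509 x' 1/99% [-27.9  36.6] y' [-36.1  29.7] z 0.1028 [-0.002  0.009 -1.   ]
tin top [[-32.3  30.4]
 [-30.6  31.1]]
tin scene [[-30.7  33. ]
 [-31.9  30.9]]
```

View pics/both9.png

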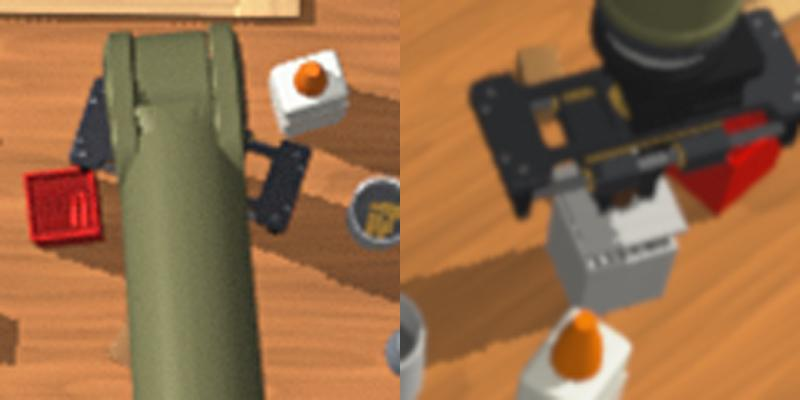

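The square lid hovers about 2–3 mm off the grey tin's centre (right half, lid around (650,225) over the tin at (615,250)); glue bottle and red tin are clear. Correct and lower.

```bash
python3 -m creep '[{"wx":0,"wy":0,"wz":0,"tx":-2,"ty":-2.3,"tz":4,"gripper":-0.8},{"wx":0,"wy":0,"wz":0,"tx":-2,"ty":-2.3,"tz":9,"gripper":-0.8},{"wx":0,"wy":0,"wz":0,"tx":-2,"ty":-2.3,"tz":14,"gripper":-0.8},{"wx":0,"wy":0,"wz":0,"tx":-2,"ty":-2.3,"tz":15,"gripper":-0.8},{"wx":0,"wy":0,"wz":0,"tx":-2,"ty":-2.3,"tz":15,"gripper":-0.8}]'
python3 -m creep '[{"wx":0,"wy":0,"wz":0,"tx":0,"ty":0,"tz":0,"gripper":-0.8},{"wx":0,"wy":0,"wz":0,"tx":0,"ty":0,"tz":0,"gripper":-0.8}]'
python3 sq.py
```

```text
time_s: 25.67
tool_pos: [0.6757, 0.0363, 0.0892]
tool_rot: [179.9, 0.2, -17.5]
force: [0.9, 0.0, -1.4]
grip_width: 0.019
grasp_force: 45.0
time_s: 25.83
tool_pos: [0.6765, 0.0364, 0.0902]
tool_rot: [180.0, 0.1, -17.5]
force: [1.3, 0.4, -0.0]
grip_width: 0.0188
grasp_force: 45.0
[0.6765 0.0364 0.0902] [ 1.80e+02  1.00e-01 -1.75e+01] [ 1.3  0.4 -0. ]
scene 486 x' 1/99% [-31.6  32.4] y' [-33.5  31.6] z 0.0841 [-0.01   0.008 -1.   ]
```

```bash
python3 -m creep '[{"wx":0,"wy":0,"wz":0,"tx":1.2,"ty":0,"tz":0,"gripper":-0.8},{"wx":0,"wy":0,"wz":0,"tx":1.2,"ty":0,"tz":2,"gripper":-0.8},{"wx":0,"wy":0,"wz":0,"tx":1.2,"ty":0,"tz":4,"gripper":-0.8},{"wx":0,"wy":0,"wz":0,"tx":1.2,"ty":0,"tz":5,"gripper":-0.8},{"wx":0,"wy":0,"wz":0,"tx":1.2,"ty":0,"tz":5,"gripper":-0.8}]'
python3 -m creep '[{"wx":0,"wy":0,"wz":0,"tx":0,"ty":0,"tz":1,"gripper":-0.8},{"wx":0,"wy":0,"wz":0,"tx":0,"ty":0,"tz":2,"gripper":-0.8},{"wx":0,"wy":0,"wz":0,"tx":0,"ty":0,"tz":2,"gripper":-0.8}]'
python3 sq.py
```

```text
time_s: 26.35
tool_pos: [0.6771, 0.036, 0.0846]
tool_rot: [180.0, 0.2, -17.5]
force: [-0.7, 0.3, -2.0]
grip_width: 0.0186
grasp_force: 45.0
time_s: 26.6
tool_pos: [0.6773, 0.036, 0.0829]
tool_rot: [180.0, 0.1, -17.5]
force: [0.4, -0.9, -0.9]
grip_width: 0.0194
grasp_force: 45.0
[0.6773 0.036  0.0829] [ 1.80e+02  1.00e-01 -1.75e+01] [ 0.4 -0.9 -0.9]
scene 492 x' 1/99% [-30.2  33.7] y' [-33.6  31.9] z 0.077 [-0.026  0.011 -1.   ]
```

No contact so far and the plug is inside. Lower the last 2–3 mm, release and retreat upward.

```bash
python3 -m creep '[{"wx":0,"wy":0,"wz":0,"tx":0,"ty":0,"tz":1,"gripper":-0.8},{"wx":0,"wy":0,"wz":0,"tx":0,"ty":0,"tz":2,"gripper":-0.8},{"wx":0,"wy":0,"wz":0,"tx":0,"ty":0,"tz":2.3,"gripper":-0.8},{"wx":0,"wy":0,"wz":0,"tx":0,"ty":0,"tz":2.3,"gripper":-0.8}]'
python3 sq.py
python3 -m creep '[{"wx":0,"wy":0,"wz":0,"tx":0,"ty":0,"tz":0,"gripper":-0.3},{"wx":0,"wy":0,"wz":0,"tx":0,"ty":0,"tz":0,"gripper":-0.1},{"wx":0,"wy":0,"wz":0,"tx":0,"ty":0,"tz":0,"gripper":-0.1},{"wx":0,"wy":0,"wz":0,"tx":0,"ty":0,"tz":0,"gripper":-0.1}]'
python3 sq.py
```

```text
time_s: 27.03
tool_pos: [0.6775, 0.036, 0.081]
tool_rot: [180.0, 0.1, -17.5]
force: [0.6, 0.4, 0.4]
grip_width: 0.0193
grasp_force: 45.0
[0.6775 0.036  0.081 ] [ 1.80e+02  1.00e-01 -1.75e+01] [0.6 0.4 0.4]
scene 485 x' 1/99% [-29.8  33.5] y' [-33.4  32.1] z 0.075 [-0.014  0.015 -1.   ]
time_s: 27.47
tool_pos: [0.6775, 0.036, 0.0809]
tool_rot: [180.0, 0.1, -17.5]
force: [0.3, 0.6, -0.6]
grip_width: 0.0357
grasp_force: 0.0
[0.6775 0.036  0.0809] [ 1.80e+02  1.00e-01 -1.75e+01] [ 0.3  0.6 -0.6]
scene 486 x' 1/99% [-30.   33.7] y' [-33.6  32. ] z 0.0749 [0.015 0.001 1.   ]
```

```bash
python3 -m creep '[{"wx":0,"wy":0,"wz":0,"tx":0,"ty":0,"tz":-12,"gripper":-0.1},{"wx":0,"wy":0,"wz":0,"tx":0,"ty":0,"tz":-40,"gripper":-0.1},{"wx":0,"wy":0,"wz":0,"tx":0,"ty":0,"tz":-80,"gripper":-0.1},{"wx":0,"wy":0,"wz":0,"tx":0,"ty":0,"tz":-120,"gripper":-0.1},{"wx":0,"wy":0,"wz":0,"tx":0,"ty":0,"tz":-160,"gripper":-0.1}]'
python3 -m creep '[{"wx":0,"wy":0,"wz":0,"tx":-40,"ty":-10,"tz":-10,"gripper":-0.1},{"wx":0,"wy":0,"wz":0,"tx":-80,"ty":-20,"tz":-20,"gripper":-0.1},{"wx":0,"wy":0,"wz":0,"tx":-115,"ty":-40,"tz":-20,"gripper":-0.1},{"wx":0,"wy":0,"wz":0,"tx":-140,"ty":-60,"tz":-20,"gripper":-0.1},{"wx":0,"wy":0,"wz":0,"tx":-160,"ty":-80,"tz":-20,"gripper":-0.1}]'
python3 -m creep '[{"wx":0,"wy":0,"wz":0,"tx":0,"ty":0,"tz":0,"gripper":-0.1},{"wx":0,"wy":0,"wz":0,"tx":0,"ty":0,"tz":0,"gripper":-0.1},{"wx":0,"wy":0,"wz":0,"tx":0,"ty":0,"tz":0,"gripper":-0.1}]'
python3 - <<'E'
from h import *
for c in("top","scene"):
    p,W=cloud(c)
    for n,q in dict(sq=(.678,.035),rd=(.412,-.238)).items():
        P,nn=lid(W,p,q,.075,.06,.01); b=cv2.minAreaRect(P[:,:2].astype(np.float32)); print(c,n,len(P),nn.round(3),np.round([*b[0],*b[1],b[2]],4),np.median(P[:,2]).round(4))
    if c=="scene": cv2.imwrite("pics/end.png",cv2.resize(p[60:330,60:460],(800,540),interpolation=2)[:,:,::-1])
E
```

```text
time_s: 27.98
tool_pos: [0.6775, 0.0359, 0.2436]
tool_rot: [180.0, 0.1, -17.5]
force: [1.1, 0.5, -0.6]
grip_width: 0.0394
grasp_force: 0.0
time_s: 28.4
tool_pos: [0.5474, 0.1622, 0.2634]
tool_rot: [-179.9, 0.0, -17.4]
force: [0.5, 0.7, -0.7]
grip_width: 0.0393
grasp_force: 0.0
time_s: 28.65
tool_pos: [0.5497, 0.1596, 0.262]
tool_rot: [180.0, 0.0, -17.5]
force: [-0.3, -0.5, 0.5]
grip_width: 0.0392
grasp_force: 0.0
top sq 355 [-0.003 -0.025  1.   ] [6.76200e-01 3.55000e-02 6.51000e-02 6.65000e-02 7.33496e+01] 0.0756
top rd 407 [ 0.004 -0.003  1.   ] [ 0.4116 -0.2386  0.0773  0.0782  0.9003] 0.075
scene sq 738 [-0.001 -0.     1.   ] [6.78000e-01 3.44000e-02 6.70000e-02 6.89000e-02 7.22526e+01] 0.0749
scene rd 743 [-0.006 -0.009  1.   ] [ 0.4138 -0.2389  0.0762  0.0797 63.5667] 0.0751
```

View pics/end.png

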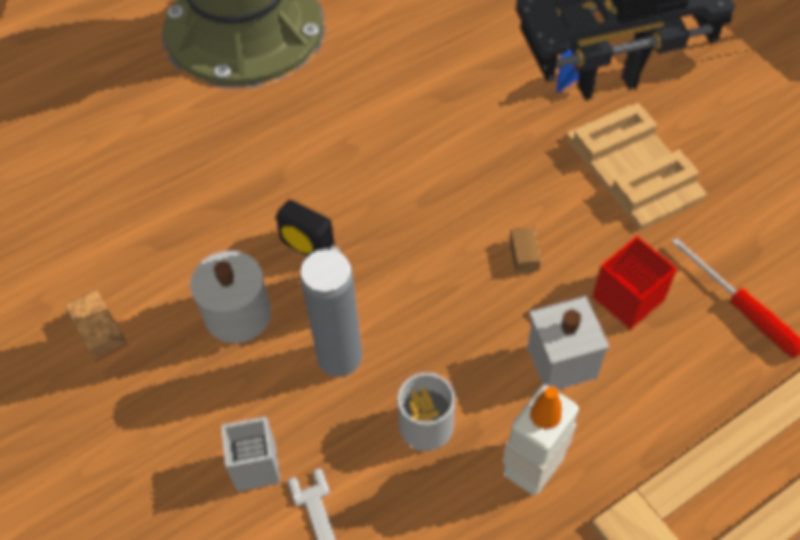

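Both lids sit flat, round at (230,295) and square at (567,340), with flange tops at 75 mm. The other tins are open and everything else is undisturbed.

```bash
python3 -c "
from cell import env
print(env.sign_off())"
```

```text
the job is handed in; nothing more can be done
None
```

I put both lids on their matching tins, knob up and flat on the rim all round, let go, and handed the job in at about 29 s; the square lid was laid on the bench once to regrip it, the other two tins are open, and nothing else looks moved in the last picture.

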